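# Set the height stop of a forge jig with a setting block

### The arm

A 7-joint arm with a two-finger parallel gripper is mounted at the origin on the work surface. World frame = base frame: x ahead of the robot, y to its left, z up, the work surface at z = 0. Lengths are in m, angles in degrees, forces in N, time in s.
With the tool pointing down it reaches from about 0.35 to 0.9 m from the base axis. Payload 19.9 kg.
Tool frame: the origin (TCP) lies on the mounting face of the last link; the fingertips stand 173 mm ahead of it and the grasp point (between the pads) lies arm.grip_depth ahead of it (arm.grip_depth is the distance from the TCP to the grasp point, in m); x points along the fingers, y is the direction in which the jaws open and shut, and the axes are right-handed (so a half turn about x gives the same grasp; the last joint's range is limited). The gripper opens to 85 mm and grips with 20 to 120 N. Pads are 22 mm wide; open, the fingers measure 114 mm over their backs; the gripper's body (76 mm by 85 mm) begins 54 mm behind the grasp point. The pads swing forward as they close: fully open they stand 13 mm farther back than shut.
Start: joints at [-73.997, 23.915, -0.59, 92.452, 0.269, 63.638, -3.037], TCP at [0.197, 0.593, 0.405] pointing down, gripper open.
Joint ranges: [-161.28, 161.28], [-22.2, 115.67], [-73.04, 71.86], [3.21, 147.25], [-68.34, 248.33], [10.77, 114.83], [-161.83, 161.83]. Speed limits (degrees/s): [108.29, 108.29, 136.94, 136.94, 172.46, 172.46, 172.46].

### API

Orientations are given as [roll, pitch, yaw] about the fixed x, y, z axes, in that order (R = Rz(yaw) Ry(pitch) Rx(roll)).
In Python, from workcell import arm gives the robot as it stands. The module is installed in compiled form; this text tells all that it offers.
- The arm moves only by the tool carry_out, never from a script. Its argument "moves" is a list that holds one entry, the list of rows, each a list of 7 numbers: the shift along the tool's x, y, z in m, then the turn, a rotation vector about the tool's x, y, z in rad, then the closure, from -1 (fully open) to 1 (shut). In form: [[[tx, ty, tz, ax, ay, az, fingers], ...]]. A call has 1 to 10 rows; each row shifts and turns the commanded pose from where the row before left it, along the tool's axes as they then stand; what a row does not reach is not made up. A row lasts 1/12 s, in which the tool goes at most 41.7 mm and 7.16 degrees, less where a joint would pass 70% of its speed; a pose out of reach is approached as far as the arm can. A call with a gripper value outside its range is refused whole. The fingers move at their own pace and stop on an object; "newtons" is the grip in N (left out, the last holds). Time passes only in rows, so rows that do not move let the fingers close. It gives the time, the measured TCP pose, the force and the opening at its end, in the units of the state.
- arm.get_obs(): the state, without advancing time (a new reading comes with each control period).
- arm.get_image(name): name is "scene" or "top" or "wrist"; returns a dict with "color" (420x560x3 uint8, red, green, blue), "depth" (420x560 float32, m along the optical axis (not along the pixel's ray), 0 where there is no reading), "camera_matrix" (3x3 intrinsics, pixels), "R" (3x3) and "t" (3): a world point X has camera coordinates R X + t; the wrist camera has in their place "T_tool_cam" (4x4, takes a point from camera to tool coordinates, whose origin is the TCP and whose axes are the tool frame's). Camera axes: x right, y down, z forward; pixel columns grow to the right and rows downward; lengths in m; the calibration is good to about 2 mm. A picture is of the moment at which its call begins: read the wrist's pose just before it.
- arm.sign_off(): hands the job in, once; it reports no verdict.
Trained networks look in the newest picture that a camera, given by its name, has taken for a name from the list of things; names that differ only in an ending like _2 or _b are one class to them, and where a whole thing is asked for, a point or a joint stands for the part that bears it (a point fixed in the world has none). Each returns a list of dicts, best first, with "p" (0 to 1); they miss things now and then, are a little off and sometimes report something else, mostly with a low value. They report only what shows in the picture. A call takes as long as a camera call.
- arm.recognise(label, camera): "position" ([x, y, z] in m, in the coordinates of the camera as it stood for that picture, good to about 4 mm: the middle of the surface that is visible of it).
- arm.trace(label, camera): "pixels" (420x560 bool, what is visible of it).
The state is a dict: "clock": time; "joints": joint angles; "dq": joint speeds; "effort": joint torques, N m; "tool_pos": TCP position; "orientation": TCP orientation; "force": force on the tool from outside, world axes, zero at the start; "wrist_torque": the same for the moment, N m; "width": finger opening in m.
Only numpy, scipy, OpenCV 4.12 (cv2) and the standard library are available. Lean on these libraries where they do the work, as an engineer would, in place of code of your own. Each camera call takes 0.05 s, during which the arm holds its last target.

### The job

Set the height stop of the bench jig: first lay the thicker of the two plain bars (the setting block) flat on the jig's plate with one end under the stop, then put the T-driver into the slot of the stop screw and turn it clockwise, letting go of the driver about half-way to take a fresh hold of it, until the stop's foot just bears lightly on the block. Stand the driver back in its wooden stand, then slowly draw the block straight out along the plate so that it drags under the foot, and leave it lying flat, clear of the stop. Do not jam the stop down hard, turn the screw with the driver only, and leave the other things on the bench where they are.

Things in the scene. Friction and masses are not known exactly. Their poses are not given: they have to be found in the camera images.
- plate (a point): Point on the top face of the jig's fixed dark steel base plate, on the stop screw's axis; axes of the jig, z up. Plate top 12 mm above the bench; the plate reaches from x = -190 to +50 mm and y = -50 to +50 mm of this point (to y = -90 mm beside the column, x above -40). The block goes in along x from the -x side (the long open side, towards the robot).
- beam (a point): Centre, on the screw's axis, of the top face of the jig's fixed beam; axes as plate. The beam is 32 mm wide in x, reaches from y = -90 to +35 mm, its underside 50 mm and top 70 mm above the plate. A column (60 mm in x, y = -90 to -55 mm) carries it.
- stop (a joint): Turn of the stop screw, rad: grows as it is turned clockwise seen from above, which lowers screw, foot and head by 4.0 mm per rad. Starts at 0 to 0.6. Foot underside is 42 mm above the plate at 0, so it meets the 30 mm block at 3.0; end stop 3.5. Stiff thread, about 0.12 N m; stays where left.
- stop_foot (a point): Centre of the underside of the stop screw's foot, a steel disc of 16 mm diameter, on the screw's axis. The foot is a stiffly sprung tip: pressed on the block it gives 1 mm per 10 N, up to 1.5 mm, so contact builds up gently over the last part of the turn; unloaded it springs back to its full length, from which its height is judged.
- stop_slot (a point): Centre of the mouth of the slot, in the top face of the screw's square steel head (38 x 38 mm, 16 mm high), above the beam, 59 mm above the unloaded stop_foot. x runs along the slot (27 mm long, 7 mm wide, 13 mm deep, mouth chamfered 2 mm), z up; turns and sinks with the screw.
- driver_bar (a point): Centre of the driver's cross bar: loose steel T-driver, 0.22 kg, standing upright in the stand. Bar 84 x 14 x 14 mm along this point's x, z up along the driver. Its middle is 78 mm above the underside of the collar, carried by a 13 mm round shank. It fits the slot at two yaws half a turn apart. Released in the screw's slot it stands by itself, the collar on the head.
- driver_collar (a point): Centre of the underside of the driver's collar (36 mm diameter, 7 mm thick). Below it hangs the flat blade, 24 mm wide along x, 4 mm thick, 12 mm long with a narrowed end (21 x 2.5 mm). The collar rests on the screw's head when the blade is fully in the slot, or on the stand's top.
- stand_top (a point): Centre of the top face of the fixed wooden driver stand (75 x 75 x 30 mm high), at the mouth of its 29 mm square through-hole (chamfered 2 mm). The blade goes in at any yaw and the collar rests on the wood.
- block_center (a point): Centre of the setting block: loose plain aluminium bar, 150 mm long (x) x 30 mm wide (y) x 30 mm high (z), 0.36 kg; the thicker of the two bars. It may lie on the left or the right of the two places.
- thin_bar_center (a point): Centre of the other aluminium bar, 150 x 30 x 18 mm high, not to be used.
- hammer: Loose hammer lying on the bench, a bystander.
- brush: Loose wire brush, 150 x 45 x 34 mm, a bystander.
- tin: Loose open steel tin, 70 mm diameter, 80 mm high, a bystander.

How it is judged (in metres and radians):
On the way, in this order (a step that is already met when the one before it is completed fails the run):
1. the setting block lies flat on the plate with one end under the stop (its end at least 10 mm past the axis), the stop still clear of it (horizontal distance between stop_foot and block_center below 0.065 m and y of stop_foot in the frame of block_center between -0.012 and 0.012 m and z of block_center in the frame of plate between 0.0125 and 0.0175 m and value of joint stop below 2.5 rad), for 0.2 s.
2. the driver's blade is in the slot of the screw, which is not yet down (distance between driver_collar and stop_slot below 0.006 m and value of joint stop below 2.5 rad), for 0.1 s.
3. part-way down, the driver is let go and stands in the slot (distance between driver_collar and stop_slot below 0.013 m and value of joint stop between 0.9 and 2.8 rad and contact force between the fingers and driver below 0.2 N), for 0.1 s.
4. turned down by the driver, the foot bears on the block (horizontal distance between stop_foot and block_center below 0.065 m and y of stop_foot in the frame of block_center between -0.012 and 0.012 m and z of block_center in the frame of plate between 0.0125 and 0.0175 m and contact force between block and stop above 0.3 N and distance between driver_collar and stop_slot below 0.013 m), for 0.1 s.
5. the driver stands back in its stand while the block is still under the foot (horizontal distance between stop_foot and block_center below 0.065 m and y of stop_foot in the frame of block_center between -0.012 and 0.012 m and z of block_center in the frame of plate between 0.0125 and 0.0175 m and distance between driver_collar and stand_top below 0.006 m and angle between driver_collar's own z axis and vertical below 0.1 rad), for 0.2 s.
6. the block is drawn out along the plate while it drags on the foot (horizontal distance between stop_foot and block_center between 0.066 and 0.081 m and contact force between block and stop above 0.2 N), for 0.04 s.
At the end, for the whole second after the job is handed in: The stop's foot is 28.5 to 30.5 mm above the plate (block 30 mm), the driver stands upright in its stand (collar within 6 mm of the stand's top centre), the block lies flat and at rest on the plate or bench with its centre more than 85 mm from the stop's axis, both released (z of stop_foot in the frame of plate between 0.0285 and 0.0305 m and distance between driver_collar and stand_top below 0.006 m and angle between each of driver_collar, block_center's own z axis and vertical below 0.1 rad and horizontal distance between stop_foot and block_center above 0.085 m and height (world z) of block_center below 0.032 m and linear speed of each of block, driver below 0.02 m/s); the robot touches nothing.
It fails at once if the stop is jammed down on the block (over 30 N) (contact force between block and stop above 30 N).
It fails at once if the screw is turned with the fingers instead of the driver (contact force between the fingers and stop above 5 N).
It fails at once if the thin bar, hammer, brush or tin is moved more than 30 mm (distance of any of thin_bar_center, hammer, brush, tin from where it was at the start of the episode above 0.03 m).
It also fails if it takes over 72 s, if anything falls off the work surface, if the arm or the gripper's body presses on something with over 40 N, if the wrist force passes 120 N, or if a joint passes its speed limit or range.

## Working session

There is one attempt and no reset: what is moved stays moved. The work goes in short steps, Python scripts to look and compute and a tool call to move; the robot and the scene stay as the last step left them, time stands still between calls to the robot, and variables do not carry over. Pictures are saved under pics/ and viewed, and the job is handed in when it is done.

Besides the shell and the picture viewer there is one more tool, called after "Emit:" as name(argument=value, ...) on one line, values as JSON. carry_out: Moves the arm, as the interface text tells. Its arguments: {"type":"object","properties":{"moves":{"type":"array"},"newtons":{"type":"number"}},"required":["moves"]}

```bash
mkdir -p pics; ls; cat > h.py <<'E'
import numpy as np, cv2
from workcell import arm
from scipy.spatial.transform import Rotation as Ro
def pose():
    o=arm.get_obs(); T=np.eye(4); T[:3,3]=o['tool_pos']; T[:3,:3]=Ro.from_euler('xyz',o['orientation'],degrees=True).as_matrix(); return o,T
def shot(name,fn=None):
    o,T=pose()
    im=arm.get_image(name)
    if 'R' in im and name!='wrist':
        W=np.eye(4); W[:3,:3]=im['R']; W[:3,3]=im['t']; im['W']=np.linalg.inv(W)
    else: im['W']=T@im['T_tool_cam']
    if fn: cv2.imwrite('pics/'+fn,im['color'][:,:,::-1])
    return im
def cloud(im):
    K=im['camera_matrix'];d=im['depth'];v,u=np.mgrid[:d.shape[0],:d.shape[1]]
    P=np.stack([(u-K[0,2])/K[0,0]*d,(v-K[1,2])/K[1,1]*d,d],-1)
    Q=P@im['W'][:3,:3].T+im['W'][:3,3]; Q[d==0]=np.nan; return Q
def towards(im,p): return im['W'][:3,:3]@np.array(p)+im['W'][:3,3]
E
cat > a.py <<'E'
from h import *
np.set_printoptions(precision=4,suppress=True)
o,T=pose(); print(o); print(T, arm.grip_depth)
for c in ['scene','top']:
    im=shot(c,c+'0.png'); np.savez(c+'0.npz',**{k:v for k,v in im.items()})
    print(c,im['W'])
    for l in ['plate','beam','stop','stop_slot','driver_bar','driver_collar','stand_top','block_center','thin_bar_center','hammer','brush','tin']:
        try:
            for r in arm.recognise(l,c)[:2]: print(l,round(r['p'],2),towards(im,r['position']))
        except Exception as e: print(l,e)
print(arm.get_obs()['clock'])
E
python3 a.py
```

```text
pics
{'clock': 0.0, 'joints': array([-73.9986,  23.9507,  -0.5912,  92.4846,   0.2675,  63.6368,
        -3.0357]), 'dq': array([-0.1056, -0.0356, -0.0031,  0.0188, -0.014 , -0.0721,  0.0266]), 'effort': array([ -0.0007, -86.4459,   0.6787, -43.4905,   0.0191,   0.0072,
        -0.    ]), 'tool_pos': array([0.197, 0.593, 0.404]), 'orientation': array([ -87.3142,   89.9293, -105.692 ]), 'force': array([-0.3896, -0.0806, -0.6017]), 'wrist_torque': array([-0.0047,  0.0063,  0.0129]), 'width': 0.08552485089443122}
[[-0.0003  0.3153  0.949   0.197 ]
 [-0.0012  0.949  -0.3153  0.593 ]
 [-1.     -0.0012  0.0001  0.404 ]
 [ 0.      0.      0.      1.    ]] 0.1547
scene [[-0.4292  0.7586 -0.4902  1.1313]
 [ 0.9031  0.352  -0.2461  0.352 ]
 [-0.0141 -0.5483 -0.8362  1.0612]
 [ 0.      0.      0.      1.    ]]
plate 0.67 [0.607  0.0386 0.0151]
beam 0.87 [0.6048 0.0362 0.0098]
stop 0.79 [0.6135 0.0402 0.1128]
stop_slot 0.65 [0.6159 0.0391 0.1116]
driver_bar 0.74 [0.4778 0.3085 0.1061]
driver_bar 0.39 [0.6048 0.0393 0.0102]
driver_collar 0.55 [0.4778 0.3097 0.1038]
block_center 0.93 [ 0.5395 -0.1
[... 185 characters left out ...]
5839 0.4243 0.0456]
top [[-0.012  -0.996   0.0882  0.4878]
 [-0.9997  0.0101 -0.0212  0.0711]
 [ 0.0203 -0.0884 -0.9959  1.175 ]
 [ 0.      0.      0.      1.    ]]
plate 0.71 [0.5615 0.0317 0.0115]
beam 0.79 [0.5597 0.0308 0.0113]
stop 0.57 [0.6113 0.0369 0.1103]
driver_bar 0.52 [0.4703 0.3017 0.113 ]
driver_collar 0.75 [0.6116 0.038  0.1168]
driver_collar 0.64 [0.4705 0.3026 0.1192]
stand_top 0.84 [0.4753 0.2993 0.0301]
block_center 0.58 [ 0.5341 -0.1803  0.0278]
thin_bar_center 0.77 [ 0.5577 -0.3065  0.0194]
thin_bar_center 0.72 [0.4701 0.3026 0.1151]
hammer 0.79 [ 0.7332 -0.2425  0.0274]
brush 0.92 [0.7255 0.2656 0.0313]
tin 0.94 [0.5953 0.4277 0.0425]
tin 0.26 [0.6124 0.0373 0.1133]
1.3
```

View pictures.

View pics/scene0.png

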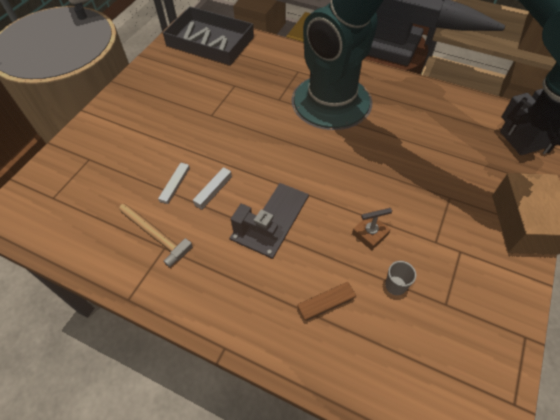

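View pics/top0.png

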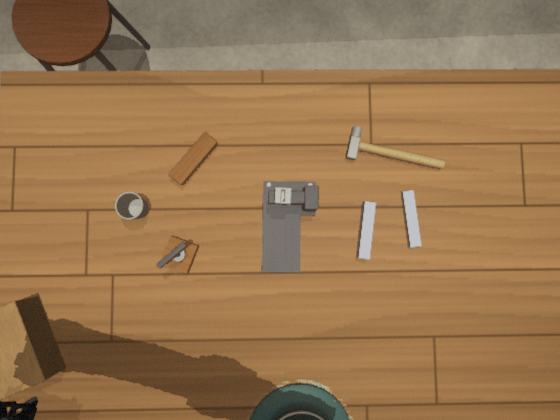

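```bash
cat > b.py <<'E'
from h import *
np.set_printoptions(precision=4,suppress=True)
for c in ['top','scene']:
    im=dict(np.load(c+'0.npz')); Q=cloud(im)
    z=Q[...,2]
    print(c,'table z',np.nanmedian(z[(abs(Q[...,0]-.5)<.1)&(abs(Q[...,1]-.18)<.04)]), 'pix mm', im['depth'][230,280]/im['camera_matrix'][0,0]*1000)
    def rect(name,x,y,r,z0,z1):
        m=(np.hypot(Q[...,0]-x,Q[...,1]-y)<r)&(z>z0)&(z<z1)
        p=Q[m]
        if len(p)<5: print(name,len(p));return
        pp=p[:,:2].astype(np.float32)
        (cx,cy),(w,h),a=cv2.minAreaRect(pp*1000)
        print(name,len(p),'c',cx,cy,'wh',w,h,'a',a,'z',np.median(p[:,2]),'mean',p.mean(0))
    rect('block',.536,-.18,.1,.022,.04)
    rect('thin',.559,-.30,.1,.012,.03)
    rect('plate',.58,.035,.16,.008,.02)
    rect('beam',.612,.02,.12,.074,.09)
    rect('head',.612,.037,.06,.1,.16)
    rect('bar',.473,.305,.08,.095,.14)
    rect('stand',.473,.305,.07,.024,.035)
    rect('collar',.473,.305,.05,.034,.06)
    rect('tin',.59,.425,.07,.03,.1)
    col=im['color']
    def crop(u,v,s,fn): cv2.imwrite('pics/'+fn,cv2.resize(col[v-s:v+s,u-s:u+s,::-1],(400,400),interpolation=cv2.INTER_CUBIC))
    if c=='top': crop(285,205,32,'t_jig.png'); crop(178,252,32,'t_drv.png')
    else: crop(263,222,32,'s_jig.png'); crop(372,228,32,'s_drv.png')
ims=[cv2.imread('pics/'+f) for f in ['t_jig.png','t_drv.png','s_jig.png','s_drv.png']]
cv2.imwrite('pics/mont.png',cv2.resize(np.vstack([np.hstack(ims[:2]),np.hstack(ims[2:])]),(600,600)))
E
python3 b.py
```

```text
top table z -0.0002585368837056956 pix mm 2.6408892567855244
block 688 c 530.57080078125 -183.80120849609375 wh 31.97586441040039 149.93955993652344 a 81.4442367553711 z 0.029937845750585557 mean [ 0.5303 -0.1836  0.0299]
thin 672 c 555.0986938476562 -261.7298889160156 wh 149.1685028076172 121.46664428710938 a 6.3723273277282715 z 0.018438774699698568 mean [ 0.56   -0.3041  0.0185]
plate 2941 c 548.5885009765625 19.509517669677734 wh 138.77810668945312 250.79795837402344 a 87.96060943603516 z 0.012136571976573585 mean [0.5344 0.0368 0.0122]
beam 582 c 612.4276733398438 10.507255554199219 wh 122.87090301513672 58.29926300048828 a 89.318115234375 z 0.08413006159272107 mean [ 0.6122 -0.0092  0.084 ]
head 234 c 613.765380859375 37.240447998046875 wh 37.63886642456055 38.48262023925781 a 85.55125427246094 z 0.11257523430538408 mean [0.6133 0.0372 0.1118]
bar 225 c 473.79876708984375 305.1811828613281 wh 14.555295944213867 83.10276794433594 a 40.5052375793457 z 0.11377849491535907 mean [0.4735 0.3043 0.1131]
stand 590 c 473.7872314453125 305.3788757324219 wh 75.4747314453125 74.98149871826
[... 1150 characters left out ...]
0774536133 a 85.1832046508789 z 0.1113445492636817 mean [0.6148 0.0408 0.1102]
bar 192 c 473.751220703125 307.6833801269531 wh 15.403181076049805 82.9270248413086 a 41.61840057373047 z 0.11292912953526874 mean [0.4758 0.3077 0.1119]
stand 470 c 473.12158203125 307.86163330078125 wh 75.90028381347656 77.38834381103516 a 68.91844940185547 z 0.029403105966402165 mean [0.4801 0.3096 0.0296]
collar 104 c 469.54833984375 313.3394775390625 wh 44.162418365478516 45.56926727294922 a 1.601043701171875 z 0.03690615733063196 mean [0.4755 0.3095 0.0391]
tin 554 c 596.4791870117188 421.4287414550781 wh 69.03131866455078 67.82290649414062 a 7.74030065536499 z 0.06292817062719169 mean [0.5935 0.4219 0.0607]
```

View pics/mont.png

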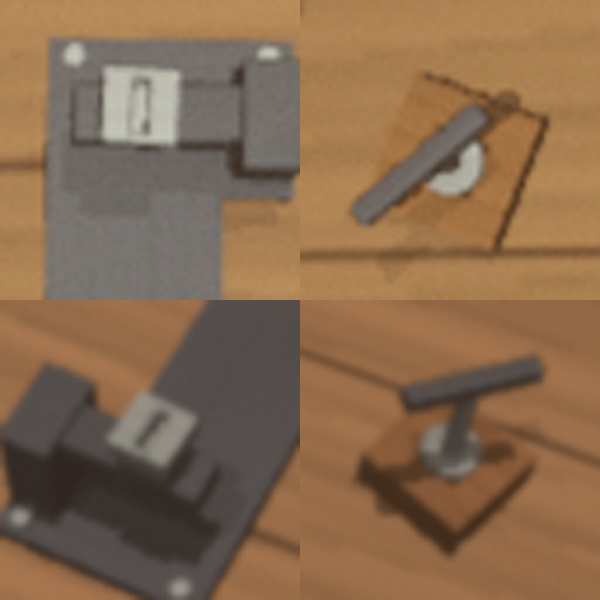

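```bash
cat > c.py <<'E'
from h import *
np.set_printoptions(precision=4,suppress=True)
for c in ['top','scene']:
    im=dict(np.load(c+'0.npz')); Q=cloud(im).reshape(-1,3)
    m=(Q[:,2]>.006)&(Q[:,2]<.02)&(abs(Q[:,0]-.495)<.055)&(abs(Q[:,1]-.035)<.09)
    p=Q[m]; 
    print(c,cv2.minAreaRect((p[:,:2]*1000).astype(np.float32)),p[:,0].min())
    m=(Q[:,2]>.006)&(Q[:,2]<.02)&(abs(Q[:,1]-.035)<.03)&(Q[:,0]<.5); print('front edge x', np.sort(Q[m][:,0])[:12])
    for x in np.arange(.44,.56,.01):
        q=p[abs(p[:,0]-x)<.005][:,1]; print(round(x,2),q.min(),q.max(),(q.min()+q.max())/2)
im=shot('wrist','w0.png'); print(im['T_tool_cam'],im['camera_matrix'])
E
python3 c.py
```

```text
top ((495.43218994140625, 41.21385192871094), (143.05091857910156, 110.30333709716797), 89.3128890991211) 0.4400085412090525
front edge x [0.0614 0.0668 0.0683 0.0695 0.0712 0.0714 0.0714 0.0733 0.0734 0.0736
 0.0737 0.074 ]
0.44 -0.0074890142907271945 0.08946163147437164 0.04098630859182222
0.45 -0.00791369464258286 0.09210433717986434 0.04209532126864074
0.46 -0.008088579604357729 0.08935005738258142 0.040630738889111846
0.47 -0.016343957929450606 0.08919574938531052 0.03642589572792996
0.48 -0.008295364851562279 0.11289385327098964 0.05229924420971368
0.49 -0.008651905132587498 0.08905808611090536 0.04020309048915893
0.5 -0.008616646624720795 0.08903650677495734 0.04020993007511827
0.51 -0.008893827962035986 0.08889862709373755 0.040002399565850784
0.52 -0.009038924033405338 0.08881777429170801 0.039889425129151335
0.53 -0.009086445173468488 0.08871324024527433 0.03981339753590292
0.54 -0.030876499645087638 0.08867757221778605 0.028900536286349206
0.55 -0.009328070050432624 0.08852866225757225 0.03960029610356981Traceback (most recent call last):
  File "c.py", line 10, in <module>
    q=p[abs(p[:,0]-x)<.005][:,1]; print(round(x,2),q.min(),q.max(),(q.min()+q.max())/2)
                                                   ~~~~~^^
    return umr_minimum(a, axis, None, out, keepdims, initial, where)
ValueError: zero-size array to reduction operation minimum which has no identity
```

Emit:
carry_out(moves=[[[0, -0.022, 0.031, -0.018, 0, 0, -1], [0, -0.022, 0.031, -0.018, 0, 0, -1], [0, -0.022, 0.031, -0.018, 0, 0, -1], [0, -0.022, 0.031, -0.018, 0, 0, -1], [0, -0.022, 0.031, -0.018, 0, 0, -1], [0, -0.022, 0.031, -0.018, 0, 0, -1], [0, -0.022, 0.031, -0.018, 0, 0, -1], [0, -0.022, 0.031, -0.018, 0, 0, -1], [0, -0.022, 0.031, -0.018, 0, 0, -1], [0, -0.022, 0.031, -0.018, 0, 0, -1]]], newtons=80)

```text
clock: 2.13
tool_pos: [0.4466, 0.3045, 0.405]
orientation: [45.5, 90.0, 37.5]
force: [1.1, 0.7, 0.1]
width: 0.0856
```

```bash
cat > d.py <<'E'
from h import *
import sys
np.set_printoptions(precision=4,suppress=True)
o,T=pose(); print(o['clock'],o['joints'],o['dq'],'\n',T,o['force'],o['width'])
n=sys.argv[1]
im=shot('wrist',n+'.png'); np.savez(n+'.npz',**im); print(im['T_tool_cam'],im['camera_matrix'])
E
python3 d.py w1
```

```text
2.1333 [-44.1933  15.2693   7.8893 104.8068  -2.3914  60.0546  46.6047] [ 37.5998   8.4032  13.2231 -10.2756  -4.8996   2.2591  64.7096] 
 [[ 0.0004  0.1393  0.9902  0.4466]
 [ 0.0003  0.9902 -0.1393  0.3045]
 [-1.      0.0004  0.0004  0.405 ]
 [ 0.      0.      0.      1.    ]] [1.1218 0.6903 0.0904] 0.08561689179447098
[[-0.0012 -0.2608  0.9654  0.0311]
 [ 1.     -0.0004  0.0011 -0.0003]
 [ 0.0001  0.9654  0.2608 -0.0655]
 [ 0.      0.      0.      1.    ]] [[309.8742   0.     283.8525]
 [  0.     309.8742 214.8097]
 [  0.       0.       1.    ]]
```

View pics/w1.png

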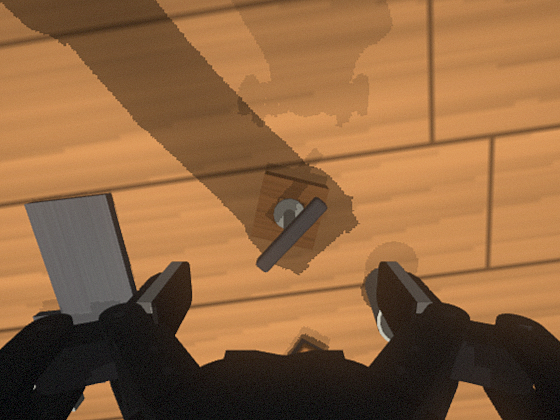

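Emit:
carry_out(moves=[[[0, -0.0362, 0.0093, 0, 0, 0, -1], [0, -0.0362, 0.0093, 0, 0, 0, -1], [0, -0.0362, 0.0093, 0, 0, 0, -1], [0, -0.0362, 0.0093, 0, 0, 0, -1], [0, -0.0362, 0.0093, 0, 0, 0, -1], [0, -0.0362, 0.0093, 0, 0, 0, -1], [0.01, -0.0362, 0.0093, 0, 0, 0, -1], [0.01, -0.0362, 0.0093, 0, 0, 0, -1], [0.01, -0.0362, 0.0093, 0, 0, 0, -1], [0.01, -0.0362, 0.0093, 0, 0, 0, -1]]])

```text
clock: 3.02
tool_pos: [0.4867, -0.067, 0.3646]
orientation: [9.1, 90.0, 1.1]
force: [1.4, 0.2, -0.0]
width: 0.0856
```

Emit:
carry_out(moves=[[[0.02, -0.0362, 0.0093, 0, 0, 0, -1], [0.02, -0.0362, 0.0093, 0, 0, 0, -1], [0.02, -0.0362, 0.0093, 0, 0, 0, -1], [0.01, 0, 0, 0, 0, 0, -1], [0, 0, 0, 0, 0, 0, -1], [0, 0, 0, 0, 0, 0, -1]]])

```text
clock: 3.52
tool_pos: [0.499, -0.1747, 0.2955]
orientation: [177.8, 89.9, 169.7]
force: [0.8, 0.6, 0.1]
width: 0.0855
```

```bash
python3 d.py w2
```

```text
3.5167 [ -2.9827  23.3954  23.1693 112.2797 -12.371   46.7631 108.9297] [-1.6114 -1.7983 -0.2046 -0.4197  0.1741  0.5201 -0.3253] 
 [[-0.001   0.1407  0.9901  0.499 ]
 [ 0.0002  0.9901 -0.1407 -0.1747]
 [-1.      0.     -0.0011  0.2955]
 [ 0.      0.      0.      1.    ]] [0.751  0.5866 0.104 ] 0.0855393477923709
[[-0.0012 -0.2608  0.9654  0.0311]
 [ 1.     -0.0004  0.0011 -0.0003]
 [ 0.0001  0.9654  0.2608 -0.0655]
 [ 0.      0.      0.      1.    ]] [[309.8742   0.     283.8525]
 [  0.     309.8742 214.8097]
 [  0.       0.       1.    ]]
```

View pics/w2.png

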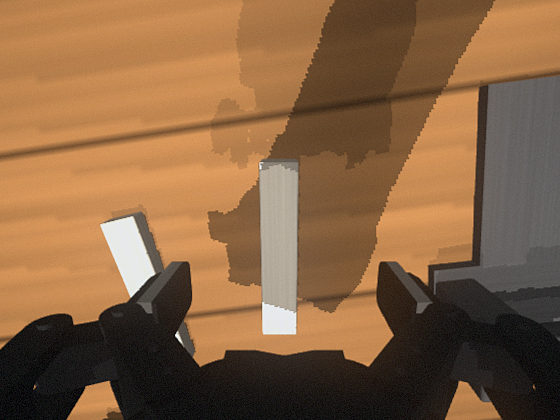

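```bash
cat > e.py <<'E'
from h import *
np.set_printoptions(precision=4,suppress=True)
im=dict(np.load('w2.npz')); Q=cloud(im).reshape(-1,3)
m=(abs(Q[:,2]-.03)<.005)&(np.hypot(Q[:,0]-.53,Q[:,1]+.182)<.09)
p=Q[m]; print(len(p),p.mean(0),cv2.minAreaRect((p[:,:2]*1000).astype(np.float32)))
E
python3 e.py
```

```text
6361 [ 0.5228 -0.1826  0.0296] ((528.7754516601562, -183.55018615722656), (30.111003875732422, 149.54843139648438), 81.93309020996094)
```

Emit:
carry_out(moves=[[[0.03, -0.0047, 0, 0, 0, 0, -1], [0.035, 0, 0, 0, 0, 0, -1], [0.03, 0, 0, 0, 0, 0, -1], [0.0225, 0, 0, 0, 0, 0, 0], [0, 0, 0, 0, 0, 0, 1], [0, 0, 0, 0, 0, 0, 1], [0, 0, 0, 0, 0, 0, 1], [0, 0, 0, 0, 0, 0, 1], [0, 0, 0, 0, 0, 0, 1], [0, 0, 0, 0, 0, 0, 1]]])

```text
clock: 4.4
tool_pos: [0.4992, -0.1794, 0.1805]
orientation: [2.5, 89.8, -5.5]
force: [-2.5, 2.2, 12.9]
width: 0.0283
```

Emit:
carry_out(moves=[[[-0.02, 0, -0.02, 0, 0, 0, 1], [-0.02, 0, -0.02, -0.065, 0, 0, 1], [-0.02, 0, -0.005, -0.064, 0, 0, 1], [0, 0.0365, 0, 0, 0, 0, 1], [0, 0.0365, 0, 0, 0, 0, 1], [0, 0.0365, 0, 0, 0, 0, 1], [0, 0.0365, 0, 0, 0, 0, 1], [0, 0.0365, 0, 0, 0, 0, 1], [0, 0.0365, 0, 0, 0, 0, 1], [0, 0, 0, 0, 0, 0, 1]]])

```text
clock: 5.23
tool_pos: [0.4564, 0.0523, 0.2396]
orientation: [55.2, 89.8, 55.0]
force: [-0.6, 1.6, -2.4]
width: 0.0285
```

```bash
python3 d.py w3
```

```text
5.2333 [-25.4888  22.3807  17.716  123.3017 -11.6971  35.7099  90.2938] [ 5.161  -0.0673  3.4365  0.8767  0.309  -0.1712  7.4181] 
 [[ 0.002   0.0035  1.      0.4564]
 [ 0.0028  1.     -0.0035  0.0523]
 [-1.      0.0028  0.002   0.2396]
 [ 0.      0.      0.      1.    ]] [-0.5912  1.5819 -2.3907] 0.028530717397635203
[[-0.0012 -0.261   0.9653  0.0311]
 [ 1.     -0.0004  0.0011 -0.0004]
 [ 0.0001  0.9653  0.261  -0.0656]
 [ 0.      0.      0.      1.    ]] [[309.8742   0.     283.8525]
 [  0.     309.8742 214.8097]
 [  0.       0.       1.    ]]
```

View pics/w3.png

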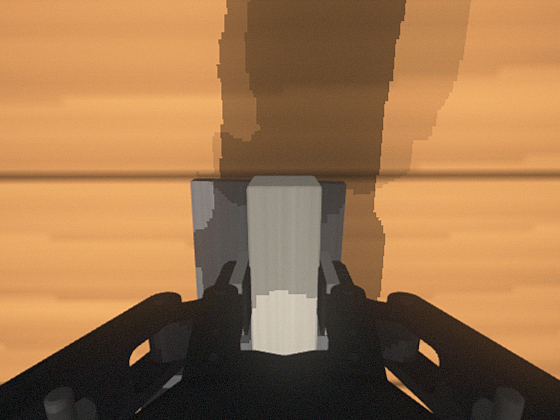

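Emit:
carry_out(moves=[[[0.01, -0.0125, 0, 0, 0, 0, 1], [0.017, 0, 0, 0, 0, 0, 1], [0.015, 0, 0, 0, 0, 0, 1], [0, 0, 0, 0, 0, 0, 1], [0, 0, 0, 0, 0, 0, 1]]])

```text
clock: 5.7
tool_pos: [0.4563, 0.0325, 0.1969]
orientation: [-124.6, 90.0, -125.4]
force: [-0.4, -0.3, -2.6]
width: 0.0287
```

Emit:
carry_out(moves=[[[0, 0.007, 0, 0, 0, 0, 1], [0, 0, 0.02, 0, 0, 0, 1], [0, 0, 0.02, 0, 0, 0, 1], [0, 0, 0.02, 0, 0, 0, 1], [0, 0, 0.0097, 0, 0, 0, 1], [0, 0, 0, 0, 0, 0, 1], [0, 0, 0, 0, 0, 0, 1]]])

```text
clock: 6.28
tool_pos: [0.5258, 0.0394, 0.1966]
orientation: [-8.7, 90.0, -9.4]
force: [-0.7, 0.9, -3.1]
width: 0.0286
```

```bash
python3 d.py w4; python3 - <<'E'
from h import *
im=shot('scene','s4.png'); cv2.imwrite('pics/s4c.png',cv2.resize(im['color'][160:290,190:350,::-1],(800,600),interpolation=cv2.INTER_CUBIC))
E
```

```text
6.2833 [-20.4418  32.2028  15.8528 114.7016 -14.709   34.9723  94.5367] [-0.0723 -0.2818 -0.1652  1.6341 -0.123  -0.2467  0.1415] 
 [[ 0.0001  0.0117  0.9999  0.5258]
 [-0.      0.9999 -0.0117  0.0394]
 [-1.     -0.      0.0001  0.1966]
 [ 0.      0.      0.      1.    ]] [-0.6605  0.8894 -3.1336] 0.028592746334377472
[[-0.0012 -0.261   0.9653  0.0311]
 [ 1.     -0.0004  0.0011 -0.0004]
 [ 0.0001  0.9653  0.261  -0.0656]
 [ 0.      0.      0.      1.    ]] [[309.8742   0.     283.8525]
 [  0.     309.8742 214.8097]
 [  0.       0.       1.    ]]
```

View pics/s4c.png

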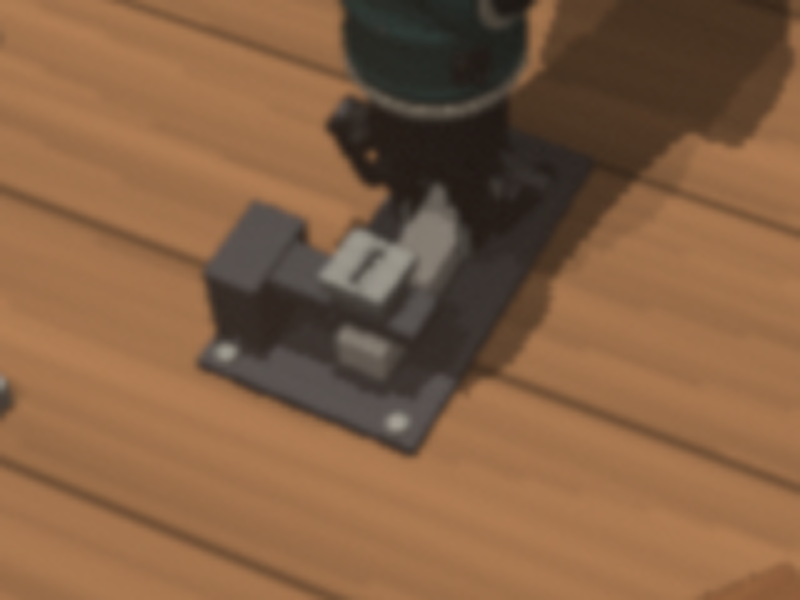

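View pics/w4.png

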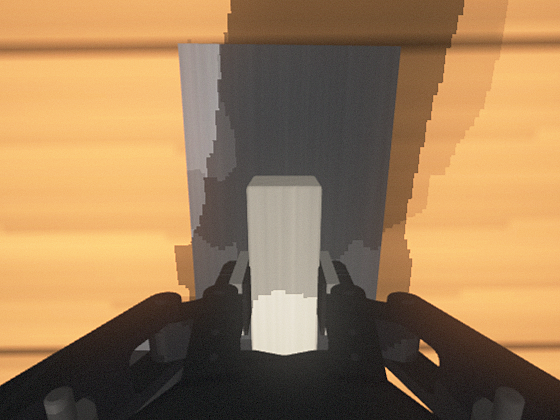

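Emit:
carry_out(moves=[[[0.0025, 0, 0, 0, 0, 0, 1], [0.002, 0, 0, 0, 0, 0, 1], [0, 0, 0, 0, 0, 0, 1], [0, 0, 0, 0, 0, 0, -1], [0, 0, 0, 0, 0, 0, -1], [0, 0, 0, 0, 0, 0, -1], [-0.02, 0, 0, 0, 0, 0, -1], [-0.03, 0, 0, 0, 0, 0, -1], [-0.03, 0, 0, 0, 0, 0, -1], [-0.03, 0, 0.01, 0, 0, 0, -1]]])

```text
clock: 7.22
tool_pos: [0.5348, 0.0389, 0.3027]
orientation: [-170.9, 89.9, -171.6]
force: [1.0, 1.5, -0.1]
width: 0.0854
```

Emit:
carry_out(moves=[[[-0.03, 0, 0.02, 0, 0, 0, -1], [-0.02, 0, 0.02, 0, 0, 0, -1], [0, 0, 0, 0, 0, 0, -1], [0, 0, 0, 0, 0, 0, -1]]])

```text
clock: 7.55
tool_pos: [0.5765, 0.0386, 0.3524]
orientation: [2.9, 89.9, 2.2]
force: [-0.4, 0.2, -1.5]
width: 0.0853
```

```bash
python3 d.py w5; cat > f.py <<'E'
from h import *
import sys
np.set_printoptions(precision=4,suppress=True)
im=dict(np.load(sys.argv[1]+'.npz')); Q=cloud(im)
z=Q[...,2]
def near(x,y,r,z0,z1): return (np.hypot(Q[...,0]-x,Q[...,1]-y)<r)&(z>z0)&(z<z1)
zt=float(sys.argv[2])
m=near(.613,.039,.032,zt-.003,zt+.003); p=Q[m]; print('head',len(p),np.median(p[:,2]),cv2.minAreaRect((p[:,:2]*1000).astype(np.float32)))
m2=near(.613,.039,.05,.077,.0875); p=Q[m2]; print('beam',len(p),np.median(p[:,2]),p[:,0].min(),p[:,0].max(),p[:,1].max())
m3=near(.613,.039,.15,.009,.016); p=Q[m3]; print('plate',len(p),np.median(p[:,2]))
m4=near(.55,.039,.15,.036,.046); p=Q[m4]; print('block',len(p),np.median(p[:,2]),cv2.minAreaRect((p[:,:2]*1000).astype(np.float32)))
# slot: inside head outline lower depth
m=near(.613,.039,.018,zt-.02,zt-.005); p=Q[m]; print('slot',len(p), cv2.minAreaRect((p[:,:2]*1000).astype(np.float32)) if len(p)>4 else '')
E
python3 f.py w5 .1125
```

```text
7.55 [-22.9951  23.2212  20.4423 102.9076  -9.6186  55.4701  90.7088] [-0.1003  0.5956 -0.4775  3.3362 -0.094  -0.884   0.0339] 
 [[ 0.0017  0.0118  0.9999  0.5765]
 [ 0.0001  0.9999 -0.0118  0.0386]
 [-1.      0.0001  0.0017  0.3524]
 [ 0.      0.      0.      1.    ]] [-0.3666  0.1814 -1.5382] 0.0852615037990697
[[-0.0012 -0.261   0.9653  0.0311]
 [ 1.     -0.0004  0.0011 -0.0004]
 [ 0.0001  0.9653  0.261  -0.0656]
 [ 0.      0.      0.      1.    ]] [[309.8742   0.     283.8525]
 [  0.     309.8742 214.8097]
 [  0.       0.       1.    ]]
head 2210 0.11231662804622496 ((612.3500366210938, 38.12722396850586), (38.079124450683594, 38.69785690307617), 85.88066101074219)
beam 1951 0.08139456571358428 0.5951197898069105 0.6280171026084687 0.07341905706279592
plate 11634 0.01159822585349124
block 4788 0.04155121858750563 ((541.9615478515625, 2.235340118408203), (103.1026382446289, 124.50860595703125), 89.3178939819336)
slot 288 ((615.0515747070312, 38.05268096923828), (6.88939905166626, 23.2598819732666), 85.948974609375)
```

View pics/w5.png

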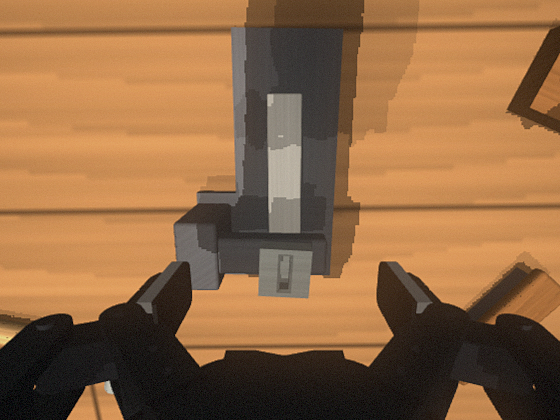

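Emit:
carry_out(moves=[[[0, 0.0335, -0.0147, 0, 0, 0, -1], [0, 0.0335, -0.0147, 0, 0, 0, -1], [0, 0.0335, -0.0147, 0, 0, 0, -1], [0, 0.0335, -0.0147, 0, 0, 0, -1], [0, 0.0335, -0.0147, 0, 0, 0, -1], [0, 0.0335, -0.0147, 0, 0, 0, -1], [0, 0.0335, -0.0147, 0, 0, 0, -1], [0, 0.0335, -0.0147, 0, 0, 0, -1], [0, 0, 0, 0.1, 0, 0, -1], [0, 0, 0, 0.1, 0, 0, -1]]])

```text
clock: 8.43
tool_pos: [0.4596, 0.3096, 0.3503]
orientation: [-142.6, 89.9, -154.8]
force: [-0.3, -0.7, -0.3]
width: 0.0856
```

Emit:
carry_out(moves=[[[0, 0, 0, 0.11, 0, 0, -1], [0, 0, 0, 0.11, 0, 0, -1], [0, 0, 0, 0.11, 0, 0, -1], [0, 0, 0, 0.11, 0, 0, -1], [0, 0, 0, 0.11, 0, 0, -1], [0, 0, 0, 0.1, 0, 0, -1], [0, 0, 0, 0, 0, 0, -1], [0, 0, 0, 0, 0, 0, -1], [0, 0, 0, 0, 0, 0, -1]]])

```text
clock: 9.18
tool_pos: [0.4612, 0.3078, 0.3511]
orientation: [-89.1, 89.9, -138.3]
force: [-0.4, 0.2, 0.0]
width: 0.0854
```

```bash
python3 d.py w6; cat > g.py <<'E'
from h import *
import sys
np.set_printoptions(precision=4,suppress=True)
im=dict(np.load('w5.npz')); Q=cloud(im); z=Q[...,2]
m=(abs(z-.0418)<.004)&(abs(Q[...,1]-.039)<.025)&(Q[...,0]<.59); p=Q[m]; print('block',cv2.minAreaRect((p[:,:2]*1000).astype(np.float32)),p[:,0].min())
m=(abs(z-.0118)<.004)&(abs(Q[...,1]-.039)<.08)&(Q[...,0]<.55)&(Q[...,0]>.35); p=Q[m]; print('plate',cv2.minAreaRect((p[:,:2]*1000).astype(np.float32)),p[:,0].min())
im=dict(np.load(sys.argv[1]+'.npz')); Q=cloud(im); z=Q[...,2]
def near(x,y,r,z0,z1): return (np.hypot(Q[...,0]-x,Q[...,1]-y)<r)&(z>z0)&(z<z1)
p=Q[near(.474,.306,.06,.108,.122)]; print('bar',len(p),np.median(p[:,2]),cv2.minAreaRect((p[:,:2]*1000).astype(np.float32)))
p=Q[near(.474,.306,.06,.026,.033)]; print('stand',len(p),np.median(p[:,2]),cv2.minAreaRect((p[:,:2]*1000).astype(np.float32)))
E
python3 g.py w6
```

```text
9.1833 [-56.499   21.4272  24.2893 106.3191 -10.6218  54.5314  13.3421] [ 0.2138 -0.0387  0.0078 -0.3787 -0.0676  0.1193 -0.5717] 
 [[-0.0008  0.7566  0.6539  0.4612]
 [-0.0007  0.6539 -0.7566  0.3078]
 [-1.     -0.0011  0.      0.3511]
 [ 0.      0.      0.      1.    ]] [-0.3877  0.2426  0.021 ] 0.08535374225482613
[[-0.0009 -0.2601  0.9656  0.0311]
 [ 1.     -0.0003  0.0009 -0.    ]
 [ 0.0001  0.9656  0.2601 -0.0654]
 [ 0.      0.      0.      1.    ]] [[309.8742   0.     283.8525]
 [  0.     309.8742 214.8097]
 [  0.       0.       1.    ]]
block ((535.1370849609375, 38.842254638671875), (30.079362869262695, 109.9906997680664), 89.33316040039062) 0.4800849456714411
plate ((486.3697509765625, 41.11976623535156), (100.23560333251953, 128.55702209472656), 88.7118911743164) 0.4213774310741616
bar 2204 0.11424923775129034 ((471.7257385253906, 307.4016418457031), (13.9271821975708, 82.87283325195312), 40.883338928222656)
stand 4045 0.029528630897140917 ((471.9792785644531, 306.55255126953125), (75.2286376953125, 75.70062255859375), 68.67884826660156)
```

View pics/w6.png

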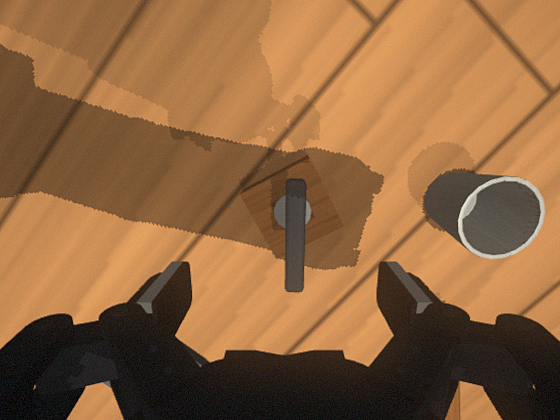

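Emit:
carry_out(moves=[[[0.03, 0.0077, 0.0072, 0, 0, 0, -1], [0.03, 0, 0, 0, 0, 0, -1], [0.021, 0, 0, 0, 0, 0, -1], [0.01, 0, 0, 0, 0, 0, -1], [0, 0, 0, 0, 0, 0, -0.2], [0, 0, 0, 0, 0, 0, 1], [0, 0, 0, 0, 0, 0, 1], [0, 0, 0, 0, 0, 0, 1], [0, 0, 0, 0, 0, 0, 1], [0, 0, 0, 0, 0, 0, 1]]], newtons=100)

```text
clock: 10.07
tool_pos: [0.4722, 0.3076, 0.2615]
orientation: [92.1, 89.9, 42.7]
force: [-3.9, -4.1, 20.6]
width: 0.0125
```

Emit:
carry_out(moves=[[[0, 0, 0, 0, 0, 0, 1], [0, 0, 0, 0, 0, 0, 1]]])

```text
clock: 10.23
tool_pos: [0.4723, 0.3076, 0.2617]
orientation: [95.9, 89.9, 46.6]
force: [-2.5, -1.9, 9.3]
width: 0.0125
```

```bash
python3 - <<'E'
from h import *
o,T=pose(); print(o['force'],o['wrist_torque'],o['width'],T.round(4))
E
```

```text
[-2.48907101 -1.88974698  9.30827622] [-0.32621687  0.55700566 -0.01628427] 0.012501195774015738 [[ 8.000e-04  7.589e-01  6.512e-01  4.723e-01]
 [ 8.000e-04  6.512e-01 -7.589e-01  3.076e-01]
 [-1.000e+00  1.200e-03 -1.000e-04  2.617e-01]
 [ 0.000e+00  0.000e+00  0.000e+00  1.000e+00]]
```

Emit:
carry_out(moves=[[[-0.02, 0, 0, 0, 0, 0, 1], [-0.034, 0, 0, 0, 0, 0, 1], [-0.035, 0, 0, -0.1, 0, 0, 1], [-0.035, 0, 0, -0.1, 0, 0, 1], [0, 0, 0, -0.1, 0, 0, 1], [0, 0, 0, -0.1, 0, 0, 1], [0, 0, 0, -0.1, 0, 0, 1], [0, 0, 0, -0.1, 0, 0, 1], [0, 0, 0, -0.1, 0, 0, 1], [0, 0, 0, -0.09, 0, 0, 1]]])

```text
clock: 11.07
tool_pos: [0.472, 0.3074, 0.3849]
orientation: [-94.7, 90.0, -98.5]
force: [-0.2, -0.4, -2.0]
width: 0.0122
```

Emit:
carry_out(moves=[[[0, -0.0288, 0.0177, 0, 0, 0, 1], [0, -0.0288, 0.0177, 0, 0, 0, 1], [0, -0.0288, 0.0177, 0, 0, 0, 1], [0, -0.0288, 0.0177, 0, 0, 0, 1], [0, -0.0288, 0.0177, 0, 0, 0, 1], [0, -0.0288, 0.0177, 0, 0, 0, 1], [0, -0.0288, 0.0177, 0, 0, 0, 1], [0, -0.0288, 0.0177, 0, 0, 0, 1], [0, -0.0288, 0.0177, 0, 0, 0, 1], [0, 0, 0, 0, 0, 0, 1]]])

```text
clock: 11.9
tool_pos: [0.6139, 0.0307, 0.3851]
orientation: [-64.5, 89.8, -69.0]
force: [-0.1, -1.2, -2.4]
width: 0.0125
```

Emit:
carry_out(moves=[[[0, 0, 0, 0, 0, 0, 1], [0, 0, 0, 0, 0, 0, 1]]])

```text
clock: 12.07
tool_pos: [0.6123, 0.0377, 0.3846]
orientation: [162.6, 90.0, 158.5]
force: [0.2, 1.1, -2.4]
width: 0.0121
```

```bash
python3 d.py w7; python3 - <<'E'
from h import *
im=shot('scene','s7.png'); np.savez('s7.npz',**im); cv2.imwrite('pics/s7c.png',cv2.resize(im['color'][140:270,190:350,::-1],(800,600),interpolation=cv2.INTER_CUBIC))
E
```

```text
12.0667 [-23.2857  25.0286  22.3811  95.9961 -10.6154  61.0952  88.2421] [-1.1412 -0.3573 -0.5546  0.2749  0.0508 -0.1123  0.0356] 
 [[-0.0004  0.0717  0.9974  0.6123]
 [ 0.0002  0.9974 -0.0717  0.0377]
 [-1.      0.0001 -0.0004  0.3846]
 [ 0.      0.      0.      1.    ]] [ 0.2269  1.129  -2.4425] 0.012120536622741063
[[-0.0012 -0.2609  0.9654  0.0311]
 [ 1.     -0.0004  0.0011 -0.0003]
 [ 0.0001  0.9654  0.2609 -0.0656]
 [ 0.      0.      0.      1.    ]] [[309.8742   0.     283.8525]
 [  0.     309.8742 214.8097]
 [  0.       0.       1.    ]]
```

View pics/s7c.png

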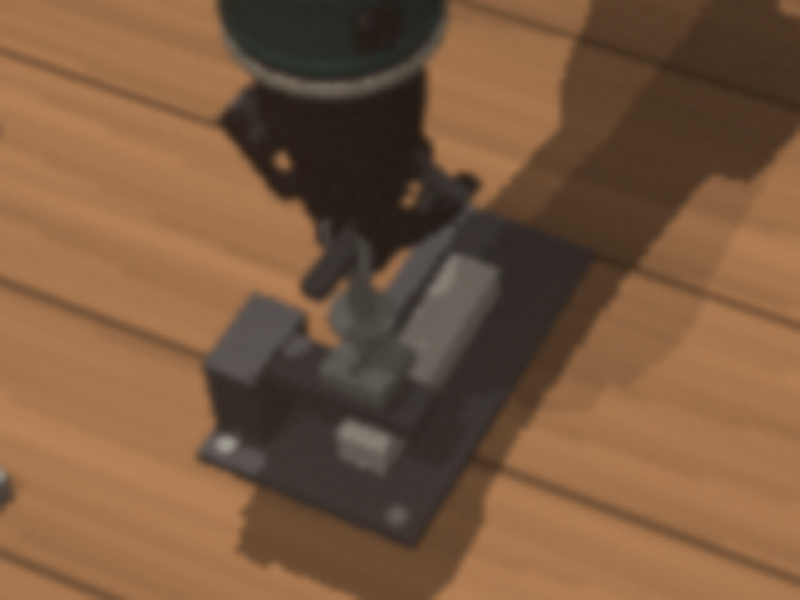

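View pics/w7.png

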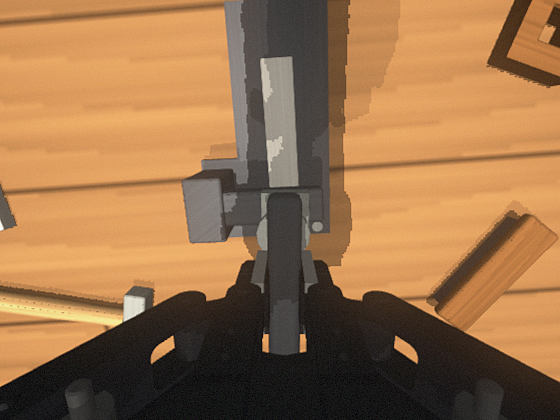

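Emit:
carry_out(moves=[[[0.014, 0, 0, 0, 0, 0, 1], [0.01, 0, 0, 0, 0, 0, 1], [0.005, 0, 0, 0, 0, 0, 1], [0.005, 0, 0, 0, 0, 0, 1], [0, 0, 0, 0, 0, 0, 1], [0, 0, 0, 0, 0, 0, 1]]])

```text
clock: 12.67
tool_pos: [0.6124, 0.0377, 0.3508]
orientation: [-151.3, 90.0, -155.4]
force: [-0.4, -0.1, -1.9]
width: 0.0124
```

Emit:
carry_out(moves=[[[0.003, 0, 0, 0, 0, 0, 1], [0.0025, 0, 0, 0, 0, 0, 1], [0, 0, 0, 0, 0, 0, 1], [0, 0, 0, 0, 0, 0, 1]]])

```text
clock: 13.0
tool_pos: [0.6124, 0.0376, 0.3452]
orientation: [-154.1, 90.0, -158.2]
force: [-0.2, 0.6, -1.7]
width: 0.0122
```

Emit:
carry_out(moves=[[[0, 0, 0, 0.08, 0, 0, 1], [0.0003, 0, 0, 0.1, 0, 0, 1], [0.0004, 0, 0, 0.1, 0, 0, 1], [0.0004, 0, 0, 0.1, 0, 0, 1], [0.0004, 0, 0, 0.1, 0, 0, 1], [0.0004, 0, 0, 0.1, 0, 0, 1], [0.0004, 0, 0, 0.1, 0, 0, 1], [0.0004, 0, 0, 0.1, 0, 0, 1], [0, 0, 0, 0, 0, 0, 1], [0, 0, 0, 0, 0, 0, 1]]])

```text
clock: 13.83
tool_pos: [0.6126, 0.038, 0.3427]
orientation: [50.1, 90.0, 1.5]
force: [2.1, 2.4, -1.6]
width: 0.0121
```

```bash
cat > st.py <<'E'
from h import *
np.set_printoptions(precision=4,suppress=True)
o,T=pose(); print(o['clock'],'F',o['force'],'M',o['wrist_torque'],'j',o['joints'],'w',o['width'],'yaw',np.degrees(np.arctan2(T[1,1],T[0,1])),'pos',o['tool_pos'],'xaxis',T[:3,0])
E
python3 st.py; python3 d.py w8 >/dev/null
```

```text
13.8333 F [ 2.0584  2.3832 -1.6362] M [ 0.8395 -0.5734  0.0295] j [-29.9429  29.3761  31.7422  98.3384 -17.8512  57.3376  49.6395] w 0.012139711609953334 yaw 41.40438400971609 pos [0.6126 0.038  0.3427] xaxis [ 0.0007  0.     -1.    ]
```

View pics/w8.png

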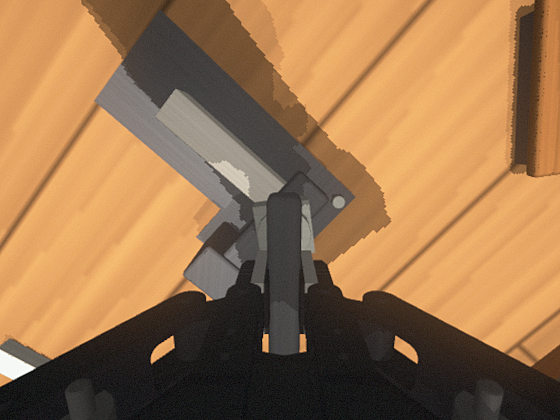

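Emit:
carry_out(moves=[[[0.0004, 0, 0, 0.1, 0, 0, 1], [0.0004, 0, 0, 0.1, 0, 0, 1], [0.0004, 0, 0, 0.1, 0, 0, 1], [0.0004, 0, 0, 0.1, 0, 0, 1], [0.0004, 0, 0, 0.1, 0, 0, 1], [0.0004, 0, 0, 0.1, 0, 0, 1], [0.0004, 0, 0, 0.1, 0, 0, 1], [0.0004, 0, 0, 0.1, 0, 0, 1], [0, 0, 0, 0, 0, 0, 1], [0, 0, 0, -0.05, 0, 0, 1]]])

```text
clock: 14.72
tool_pos: [0.6125, 0.0376, 0.3393]
orientation: [-6.1, 90.0, -97.6]
force: [0.9, 0.2, -2.8]
width: 0.0122
```

```bash
python3 st.py; python3 d.py w9 >/dev/null
```

```text
14.7167 F [ 0.9014  0.1691 -2.7556] M [ 0.1744 -0.1995 -0.0016] j [-36.6728  32.2678  41.7185  98.7218 -24.579   58.5225  12.2454] w 0.012160038606634704 yaw -1.527022964886713 pos [0.6125 0.0376 0.3393] xaxis [-0.0001 -0.0006 -1.    ]
```

View pics/w9.png

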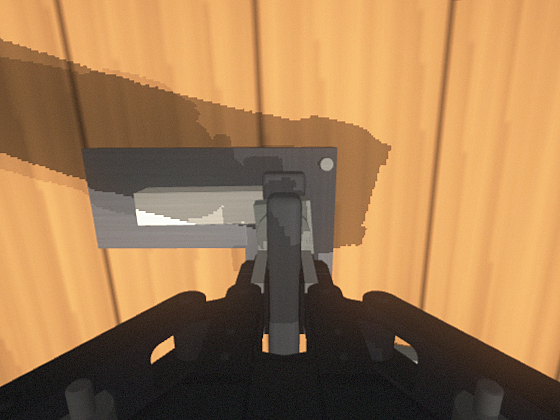

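Emit:
carry_out(moves=[[[0, 0, 0, 0, 0, 0, -0.2], [0, 0, 0, 0, 0, 0, -1], [0, 0, 0, 0, 0, 0, -1], [0, 0, 0, 0, 0, 0, -1], [0, 0, 0, 0, 0, 0, -1], [-0.02, 0, 0, 0, 0, 0, -1], [-0.035, 0, 0, 0, 0, 0, -1], [-0.015, 0, 0, 0, 0, 0, -1], [0, 0, 0, 0, 0, 0, -1], [0, 0, 0, 0, 0, 0, -1]]])

```text
clock: 15.6
tool_pos: [0.6125, 0.0375, 0.4101]
orientation: [110.6, 89.9, 18.9]
force: [-0.4, 0.5, 0.0]
width: 0.0851
```

```bash
python3 st.py; python3 d.py w10 >/dev/null;  cat > k.py <<'E'
from h import *
import sys
np.set_printoptions(precision=4,suppress=True)
im=dict(np.load(sys.argv[1]+'.npz')); Q=cloud(im); z=Q[...,2]
r=np.hypot(Q[...,0]-.6125,Q[...,1]-.038)
h,e=np.histogram(z[(r<.035)&(z>.07)],bins=np.arange(.076,.2,.002))
for a,b in zip(h,e): 
    if a>8: print(round(b,3),a)
p=Q[(r<.06)&(z>.077)&(z<.088)]; print('beam',len(p),np.median(p[:,2]))
p=Q[(r<.15)&(z>.036)&(z<.046)]; print('block',len(p),np.median(p[:,2]))
p=Q[(r<.15)&(z>.007)&(z<.016)]; print('plate',len(p),np.median(p[:,2]))
p=Q[(r<.06)&(z>.165)&(z<.2)]; print('bar',len(p),np.median(p[:,2]),cv2.minAreaRect((p[:,:2]*1000).astype(np.float32)))
E
python3 k.py w10
```

```text
15.6 F [-0.45    0.4515  0.0211] M [-0.0504 -0.0056 -0.0205] j [-38.67    27.9547  44.3689  95.0068 -21.118   65.6671   9.4137] w 0.08510935508780487 yaw -1.7615603608836692 pos [0.6125 0.0375 0.4101] xaxis [ 0.0013  0.0005 -1.    ]
0.078 27
0.08 239
0.082 78
0.102 10
0.104 79
0.106 317
0.108 9
0.11 9
0.112 294
0.114 96
0.188 221
0.19 1630
0.192 392
beam 740 0.08134054529451584
block 2698 0.041444144793370746
plate 8691 0.011519172168266423
bar 2702 0.19129744945909405 ((612.0964965820312, 37.51533889770508), (83.68084716796875, 13.936278343200684), 88.68123626708984)
```

View pics/w10.png

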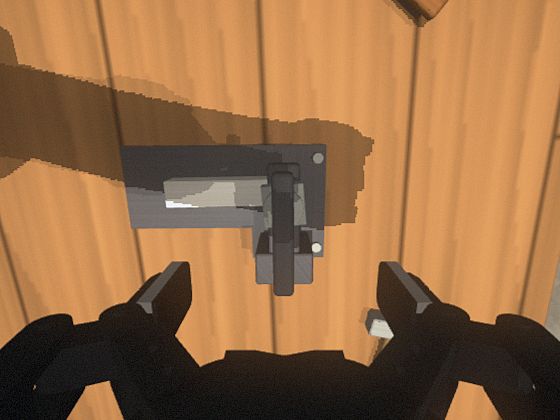

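```bash
cat > l.py <<'E'
from h import *
import sys
np.set_printoptions(precision=4,suppress=True)
im=dict(np.load(sys.argv[1]+'.npz')); Q=cloud(im); z=Q[...,2]; zt=float(sys.argv[2])
r=np.hypot(Q[...,0]-.6125,Q[...,1]-.038)
m=(r<.03)&(abs(z-zt)<.0025); p=Q[m]
beam=np.median(z[(r<.06)&(z>.077)&(z<.088)])
a=cv2.minAreaRect((p[:,:2]*1000).astype(np.float32))
print('head',len(p),np.median(p[:,2]),'over beam mm',1000*(np.median(p[:,2])-beam),a)
m=m.astype(np.uint8)*255; cv2.imwrite('pics/mask_'+sys.argv[1]+'.png',cv2.resize(m[130:330,180:400],(660,600),interpolation=cv2.INTER_NEAREST))
c=im['color'][130:330,180:400,::-1]; cv2.imwrite('pics/crop_'+sys.argv[1]+'.png',cv2.resize(c,(660,600),interpolation=cv2.INTER_CUBIC))
E
python3 l.py w10 .1065
```

```text
head 404 0.10660760741018796 over beam mm 25.26706211567212 ((612.4219970703125, 38.82441711425781), (38.064918518066406, 38.22297286987305), 3.6171817779541016)
```

View pics/mask_w10.png

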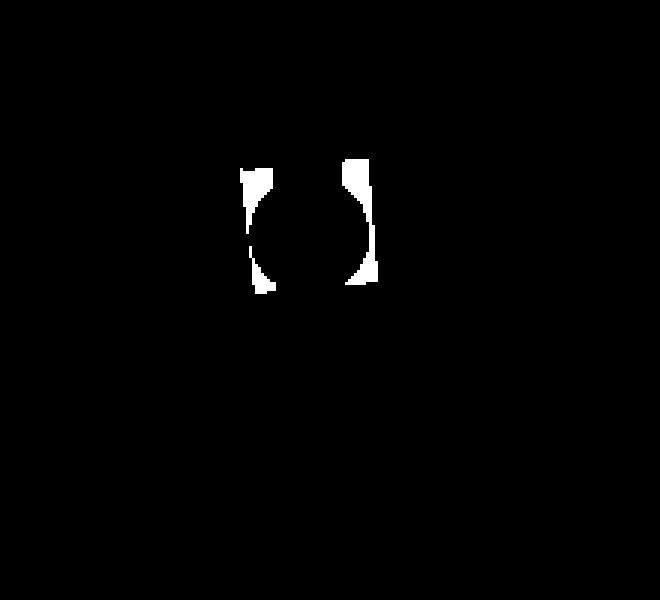

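View pics/crop_w10.png

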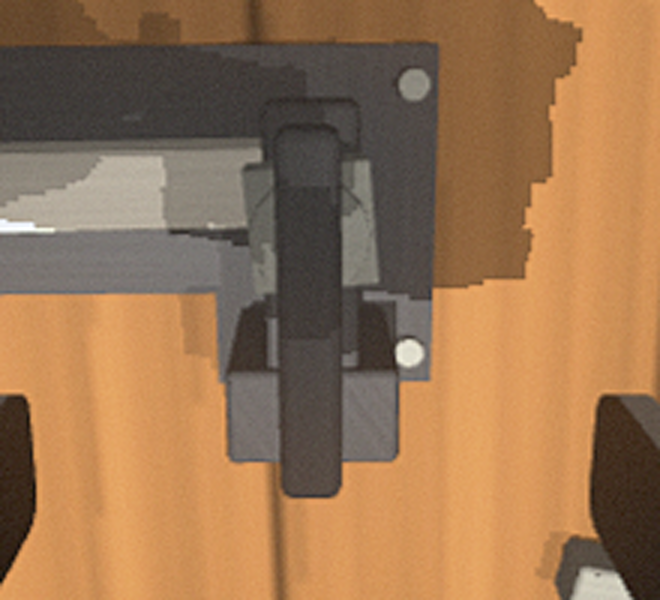

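Emit:
carry_out(moves=[[[0.025, 0, 0, 0, 0, 0, -1], [0.03, 0, 0, 0, 0, 0, -1], [0.0165, 0, 0, 0, 0, 0, -1], [0, 0, 0, 0, 0, 0, -0.2], [0, 0, 0, 0, 0, 0, 1], [0, 0, 0, 0, 0, 0, 1], [0, 0, 0, 0, 0, 0, 1], [0, 0, 0, 0, 0, 0, 1], [0, 0, 0, 0, 0, 0, 1], [0, 0, 0, 0, 0, 0, 1]]], newtons=100)

```text
clock: 16.48
tool_pos: [0.6126, 0.0375, 0.3388]
orientation: [111.1, 89.9, 19.4]
force: [-0.9, 1.0, 6.8]
width: 0.0121
```

```bash
python3 st.py
```

```text
16.4833 F [-0.9381  1.0211  6.8452] M [0.0839 0.4301 0.0089] j [-36.6785  32.3158  41.7555  98.7557 -24.7299  58.4214  12.1188] w 0.012120859327728623 yaw -1.7700658565098082 pos [0.6126 0.0375 0.3388] xaxis [ 0.0012  0.0004 -1.    ]
```

Emit:
carry_out(moves=[[[0, 0, 0, 0.08, 0, 0, 1], [0.0003, 0, 0, 0.1, 0, 0, 1], [0.0004, 0, 0, 0.1, 0, 0, 1], [0.0004, 0, 0, 0.1, 0, 0, 1], [0.0004, 0, 0, 0.1, 0, 0, 1], [0.0004, 0, 0, 0.1, 0, 0, 1], [0.0004, 0, 0, 0.1, 0, 0, 1], [0.0004, 0, 0, 0.1, 0, 0, 1], [0.0004, 0, 0, 0.1, 0, 0, 1], [0, 0, 0, 0, 0, 0, 1]]])

```text
clock: 17.32
tool_pos: [0.6125, 0.0377, 0.3354]
orientation: [140.4, 90.0, -2.1]
force: [-2.8, 0.9, 7.8]
width: 0.0123
```

```bash
python3 st.py
```

```text
17.3167 F [-2.7603  0.89    7.7704] M [ 0.0254  0.6993 -0.0413] j [-43.9196  37.3487  53.6628  99.1143 -33.8854  61.2285 -31.3709] w 0.012271721943874572 yaw -52.56914009700916 pos [0.6125 0.0377 0.3354] xaxis [ 0.0006 -0.     -1.    ]
```

Emit:
carry_out(moves=[[[0.0003, 0, 0, 0.1, 0, 0, 1], [0.0003, 0, 0, 0.1, 0, 0, 1], [0.0004, 0, 0, 0.1, 0, 0, 1], [0.0003, 0, 0, 0.1, 0, 0, 1], [0.0003, 0, 0, 0.1, 0, 0, 1], [0.0003, 0, 0, 0.1, 0, 0, 1], [0, 0, 0, 0, 0, 0, 1], [0, 0, 0, 0, 0, 0, 1]]])

```text
clock: 17.98
tool_pos: [0.6124, 0.0377, 0.3331]
orientation: [69.9, 90.0, -106.5]
force: [-2.5, -0.3, 4.8]
width: 0.0124
```

```bash
python3 st.py; python3 d.py w11 >/dev/null;python3 l.py w11 .102
```

```text
17.9833 F [-2.5358 -0.2615  4.7517] M [ 0.1685  0.6571 -0.026 ] j [-47.8386  41.728   61.2405  99.326  -40.435   64.0893 -60.2008] w 0.012424097144037239 yaw -86.45545669080217 pos [0.6124 0.0377 0.3331] xaxis [-0.     -0.0001 -1.    ]
head 497 0.10090167353237642 over beam mm 19.355122180351653 ((612.879638671875, 38.64275360107422), (38.32352066040039, 38.22914123535156), 11.233352661132812)
```

View pics/crop_w11.png

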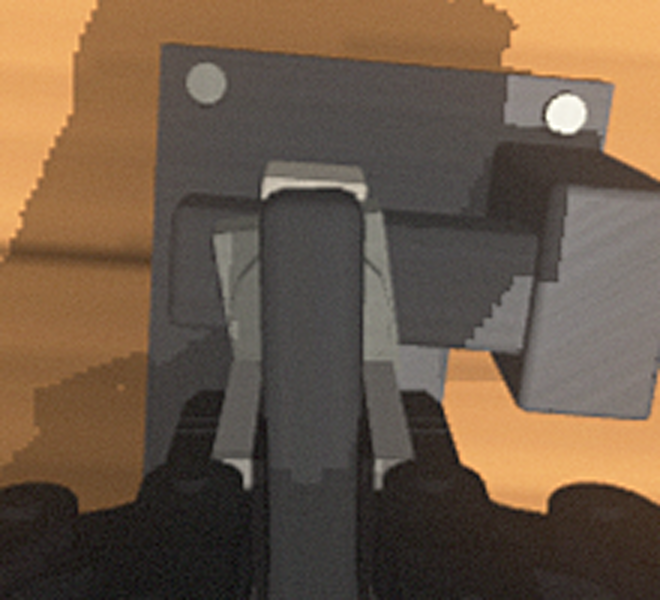

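Emit:
carry_out(moves=[[[0.0002, 0, 0, 0.05, 0, 0, 1], [0.0002, 0, 0, 0.05, 0, 0, 1], [0.0002, 0, 0, 0.05, 0, 0, 1], [0.0001, 0, 0, 0.05, 0, 0, 1], [0, 0, 0, 0, 0, 0, 1], [0, 0, 0, 0, 0, 0, 1]]])

```text
clock: 18.53
tool_pos: [0.6124, 0.0376, 0.3324]
orientation: [-93.1, 90.0, 79.0]
force: [-2.4, 1.0, 4.3]
width: 0.0121
```

```bash
python3 st.py; python3 d.py w12 >/dev/null;python3 l.py w12 .101
```

```text
18.5333 F [-2.3947  0.9537  4.2932] M [0.304  0.7261 0.0334] j [-48.9194  43.3379  63.6442  99.3876 -42.6575  65.2193 -69.9594] w 0.012106440531395977 yaw -97.8931957725314 pos [0.6124 0.0376 0.3324] xaxis [ 0.0001  0.0003 -1.    ]
head 487 0.1001953351894651 over beam mm 18.575844130285972 ((613.0906982421875, 38.519615173339844), (38.290008544921875, 38.116424560546875), 0.4402579367160797)
```

View pics/mask_w12.png

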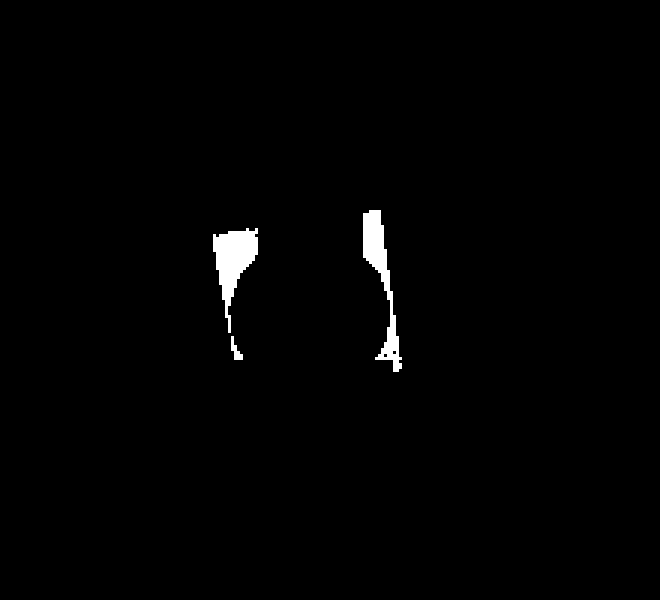

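Emit:
carry_out(moves=[[[0.0001, 0, 0, 0.05, 0, 0, 1], [0, 0, 0, 0, 0, 0, 1], [0, 0, 0, 0, 0, 0, 1]]])

```text
clock: 18.83
tool_pos: [0.6124, 0.0377, 0.3323]
orientation: [-83.6, 90.0, 85.7]
force: [-3.2, 1.3, 5.2]
width: 0.0121
```

```bash
python3 st.py; python3 d.py w13 >/dev/null;python3 l.py w13 .1005
```

```text
18.8333 F [-3.2418  1.2996  5.2221] M [0.4197 0.7937 0.0465] j [-49.1714  43.7387  64.2141  99.3995 -43.1867  65.5067 -72.4066] w 0.012096521313343897 yaw -100.72945963308153 pos [0.6124 0.0377 0.3323] xaxis [ 0.      0.0003 -1.    ]
head 492 0.09998714741206703 over beam mm 18.412524903214475 ((613.2113647460938, 38.565975189208984), (38.17858123779297, 38.111385345458984), 87.88504028320312)
```

Emit:
carry_out(moves=[[[0, 0, 0, -0.05, 0, 0, 1], [0, 0, 0, -0.05, 0, 0, 1], [-0.005, 0, 0, 0, 0, 0, 1], [-0.01, 0, 0, 0, 0, 0, 1], [-0.015, 0, 0, 0, 0, 0, 1], [-0.03, 0, 0, -0.05, 0, 0, 1], [0, 0, 0, -0.12, 0, 0, 1], [0, 0, 0, -0.12, 0, 0, 1], [0, 0, 0, -0.12, 0, 0, 1], [0, 0, 0, -0.12, 0, 0, 1]]])

```text
clock: 19.72
tool_pos: [0.6125, 0.0374, 0.3936]
orientation: [146.6, 89.9, -7.9]
force: [-1.4, -0.6, -2.2]
width: 0.0123
```

Emit:
carry_out(moves=[[[0, 0, 0, -0.12, 0, 0, 1], [0, 0, 0, -0.12, 0, 0, 1], [0, 0, 0, 0, 0, 0, 1], [0, 0, 0, 0, 0, 0, 1]]])

```text
clock: 20.05
tool_pos: [0.6125, 0.0372, 0.3932]
orientation: [164.6, 89.9, 23.3]
force: [-0.3, 0.0, -2.2]
width: 0.0127
```

```bash
python3 st.py; python3 d.py w14 >/dev/null;python3 l.py w14 .1005
```

```text
20.05 F [-0.3459  0.028  -2.2117] M [0.0097 0.0189 0.0003] j [-45.6206  33.684   56.2261  96.2233 -30.1971  66.5767 -32.7218] w 0.012668288959411222 yaw -51.30593437379787 pos [0.6125 0.0372 0.3932] xaxis [ 0.0011  0.0005 -1.    ]
head 550 0.09996183621479718 over beam mm 18.39179633774965 ((612.7108764648438, 38.80942153930664), (38.126312255859375, 38.32961654663086), 88.36177062988281)
```

View pics/w14.png

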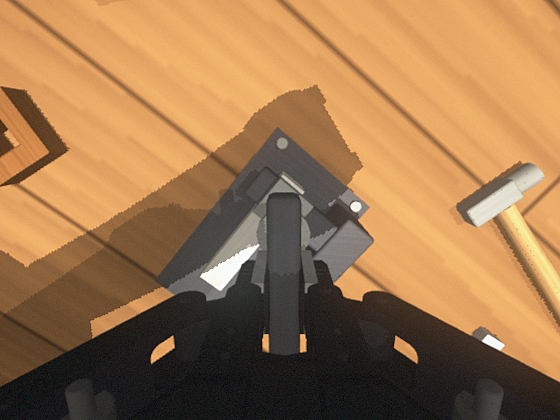

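Emit:
carry_out(moves=[[[0, -0.0373, -0.0074, 0, 0, 0, 1], [0, -0.0373, -0.0074, 0, 0, 0, 1], [0, -0.0373, -0.0074, 0, 0, 0, 1], [0, -0.0373, -0.0074, 0, 0, 0, 1], [0, -0.0373, -0.0074, 0, 0, 0, 1], [0, -0.0373, -0.0074, 0, 0, 0, 1], [0, -0.0373, -0.0074, 0, 0, 0, 1], [0, -0.0373, -0.0074, 0, 0, 0, 1], [0, 0, 0, 0, 0, 0, 1], [0, 0, 0, 0, 0, 0, 1]]])

```text
clock: 20.93
tool_pos: [0.4698, 0.3089, 0.392]
orientation: [38.4, 90.0, -102.6]
force: [0.5, -1.0, -2.2]
width: 0.0118
```

Emit:
carry_out(moves=[[[0, 0, 0, 0, 0, 0, 1], [0, 0, 0, 0, 0, 0, 1]]])

```text
clock: 21.1
tool_pos: [0.4715, 0.3057, 0.3923]
orientation: [101.7, 90.0, -39.5]
force: [-0.3, 0.1, -2.3]
width: 0.0121
```

```bash
python3 st.py; python3 d.py w15 >/dev/null; python3 - <<'E'
from h import *
im=dict(np.load('w15.npz')); Q=cloud(im); z=Q[...,2]
p=Q[(np.hypot(Q[...,0]-.472,Q[...,1]-.307)<.06)&(z>.026)&(z<.033)]; print('stand',len(p),np.median(p[:,2]),cv2.minAreaRect((p[:,:2]*1000).astype(np.float32)))
E
```

```text
21.1 F [-0.314   0.0644 -2.2775] M [-0.0036 -0.0269  0.0183] j [-80.87    28.808   59.7929 103.7851 -27.6727  63.6051 -62.6012] w 0.012118112977217571 yaw -51.247474560712014 pos [0.4715 0.3057 0.3923] xaxis [ 0.0004 -0.0003 -1.    ]
stand 2989 0.029552182763248613 ((472.24224853515625, 307.3171691894531), (75.41375732421875, 75.2393569946289), 68.49901580810547)
```

View pics/w15.png

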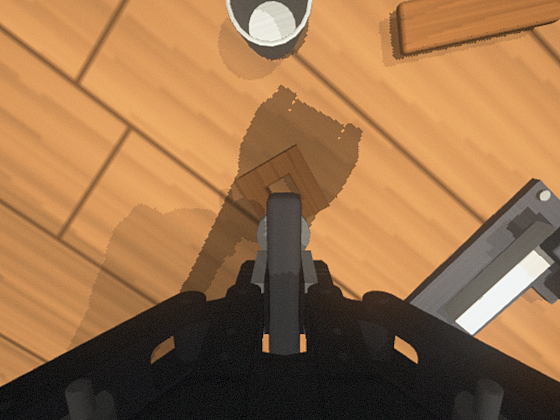

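Emit:
carry_out(moves=[[[0.03, -0.0006, -0.0012, 0, 0, 0, 1], [0.035, 0, 0, 0, 0, 0, 1], [0.03, 0, 0, 0, 0, 0, 1], [0.015, 0, 0, 0, 0, 0, 1], [0.006, 0, 0, 0, 0, 0, 1], [0.004, 0, 0, 0, 0, 0, 1], [0, 0, 0, 0, 0, 0, 1]]])

```text
clock: 21.73
tool_pos: [0.472, 0.3078, 0.2727]
orientation: [157.8, 90.0, 16.7]
force: [-0.2, 0.5, -2.6]
width: 0.0124
```

```bash
python3 st.py
```

```text
21.7333 F [-0.2263  0.4911 -2.6048] M [-0.0164  0.0405 -0.032 ] j [-74.3888  37.2771  51.3005 108.7841 -36.8317  52.0225 -55.9642] w 0.0123656628364803 yaw -51.10092481371084 pos [0.472  0.3078 0.2727] xaxis [ 0.0008  0.0002 -1.    ]
```

Emit:
carry_out(moves=[[[0.005, 0, 0, 0, 0, 0, 1], [0.0045, 0, 0, 0, 0, 0, 1], [0, 0, 0, 0, 0, 0, 1], [0, 0, 0, 0, 0, 0, 1]]])

```text
clock: 22.07
tool_pos: [0.4714, 0.3081, 0.2627]
orientation: [-167.9, 90.0, 51.0]
force: [-1.2, 0.1, -1.5]
width: 0.0123
```

```bash
python3 st.py
```

```text
22.0667 F [-1.1895  0.052  -1.4853] M [-0.0642  0.0265  0.0289] j [-73.8761  37.9986  50.5072 109.0877 -37.6219  51.1114 -55.3889] w 0.012258451843868513 yaw -51.0449883458864 pos [0.4714 0.3081 0.2627] xaxis [ 0.0001  0.0001 -1.    ]
```

Emit:
carry_out(moves=[[[0, 0, 0, 0, 0, 0, -0.2], [0, 0, 0, 0, 0, 0, -1], [0, 0, 0, 0, 0, 0, -1], [0, 0, 0, 0, 0, 0, -1], [-0.01, 0, 0, 0, 0, 0, -1], [-0.035, 0, 0, 0, 0, 0, -1], [-0.035, 0, 0, 0, 0, 0, -1], [-0.01, 0, 0, 0, 0, 0, -1], [0, 0, 0, 0, 0, 0, -1], [0, 0, 0, 0, 0, 0, -1]]])

```text
clock: 22.9
tool_pos: [0.4713, 0.3081, 0.3532]
orientation: [-152.7, 89.9, 66.2]
force: [-0.3, -0.5, 0.4]
width: 0.0855
```

```bash
python3 st.py; python3 d.py w16 >/dev/null; python3 g.py w16 | tail -2
```

```text
22.9 F [-0.2736 -0.4859  0.45  ] M [ 0.0402  0.0022 -0.0182] j [-78.9213  31.4604  57.1872 105.7171 -30.572   59.7428 -60.4842] w 0.08546097016286969 yaw -51.02844565198998 pos [0.4713 0.3081 0.3532] xaxis [ 0.0005  0.0011 -1.    ]
bar 2189 0.1142697259018916 ((471.27105712890625, 309.03985595703125), (83.16300201416016, 13.423192024230957), 39.380767822265625)
stand 3964 0.0295156874501534 ((472.1501159667969, 307.2796630859375), (75.22265625, 75.35087585449219), 68.48770904541016)
```

View pics/w16.png

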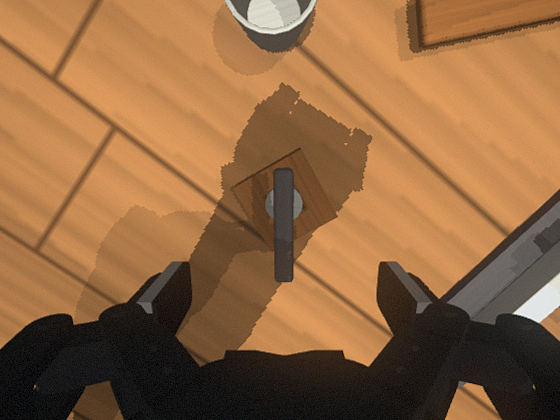

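Emit:
carry_out(moves=[[[-0.01, 0, 0, -0.12, 0, 0, -1], [0, 0, 0, -0.12, 0, 0, -1], [0, 0, 0, -0.12, 0, 0, -1], [0, 0, 0, -0.12, 0, 0, -1], [0, 0, 0, -0.12, 0, 0, -1], [0, 0, 0, -0.12, 0, 0, -1], [0, 0, 0, -0.12, 0, 0, -1], [0, 0, 0, -0.12, 0, 0, -1], [0, 0, 0, -0.12, 0, 0, -1], [0, 0, 0, -0.12, 0, 0, -1]]])

```text
clock: 23.78
tool_pos: [0.4712, 0.3079, 0.3615]
orientation: [-60.7, 89.9, -132.6]
force: [0.4, 0.2, 0.4]
width: 0.0854
```

Emit:
carry_out(moves=[[[0, 0, 0, -0.12, 0, 0, -1], [0, 0, 0, -0.12, 0, 0, -1], [0, 0, 0, -0.12, 0, 0, -1], [0, 0, 0, -0.12, 0, 0, -1], [0, 0, 0, -0.12, 0, 0, -1], [0, 0, 0, -0.12, 0, 0, -1], [0, 0, 0, -0.12, 0, 0, -1], [0, 0, 0, -0.12, 0, 0, -1], [0, 0, 0, -0.12, 0, 0, -1], [0, 0, 0, -0.12, 0, 0, -1]]])

```text
clock: 24.62
tool_pos: [0.4712, 0.3079, 0.3614]
orientation: [-138.0, 89.9, -141.2]
force: [-0.3, 0.2, -0.2]
width: 0.0848
```

Emit:
carry_out(moves=[[[0, 0, 0, -0.05, 0, 0, -1], [0, 0, 0, 0, 0, 0, -1]]])

```text
clock: 24.78
tool_pos: [0.4713, 0.3078, 0.3616]
orientation: [-144.8, 89.9, -145.3]
force: [0.2, 0.1, -0.8]
width: 0.0853
```

```bash
python3 st.py
```

```text
24.7833 F [ 0.2432  0.1234 -0.8077] M [-0.0381  0.0119 -0.0308] j [-56.5386  21.6681  25.3186 104.6243 -10.9484  56.2112  62.8185] w 0.08530098165968834 yaw 89.4671874067956 pos [0.4713 0.3078 0.3616] xaxis [-0.0015 -0.001  -1.    ]
```

Emit:
carry_out(moves=[[[0, -0.0335, 0.007, 0, 0, 0, -1], [0, -0.0335, 0.007, 0, 0, 0, -1], [0, -0.0335, 0.007, 0, 0, 0, -1], [0, -0.0335, 0.007, 0, 0, 0, -1], [0, -0.0335, 0.007, 0, 0, 0, -1], [0, -0.0335, 0.007, 0, 0, 0, -1], [0, -0.0335, 0.007, 0, 0, 0, -1], [0, -0.0335, 0.007, 0, 0, 0, -1], [0, 0, 0, 0, 0, 0, -1], [0, 0, 0, 0, 0, 0, -1]]])

```text
clock: 25.62
tool_pos: [0.5243, 0.0375, 0.362]
orientation: [-140.5, 89.9, -141.5]
force: [0.3, 0.8, -0.5]
width: 0.086
```

Emit:
carry_out(moves=[[[0, 0, 0, 0, 0, 0, -1]]])

```text
clock: 25.7
tool_pos: [0.5241, 0.0397, 0.362]
orientation: [-173.3, 89.9, -174.1]
force: [-0.7, 0.4, -0.0]
width: 0.0853
```

```bash
python3 st.py; python3 d.py w17 >/dev/null; python3 f.py w17 .1002; sed -i "s/'w5.npz'/sys.argv[1]+'.npz'/" g.py; python3 g.py w17 2>/dev/null | head -2
```

```text
25.7 F [-0.684   0.3637 -0.015 ] M [-0.0007  0.0473 -0.0053] j [-34.0693  18.5286  31.7554 109.9208 -11.8051  54.8138  92.4494] w 0.08534981159893719 yaw 89.23367145457782 pos [0.5241 0.0397 0.362 ] xaxis [-0.0011 -0.0001 -1.    ]
head 1594 0.09994515185468812 ((612.2276611328125, 38.50404357910156), (37.40650177001953, 38.94952392578125), 88.46533966064453)
beam 1762 0.08153355945336495 0.5925972514385272 0.6279248989398205 0.07333068900651049
plate 10204 0.01160080440745287
block 4060 0.041563598695023324 ((543.94677734375, 1.7316246032714844), (103.99900817871094, 128.12936401367188), 89.35553741455078)
slot 208 ((616.3262329101562, 38.10047912597656), (6.313649654388428, 21.40335464477539), 89.0689468383789)
block ((535.203857421875, 38.81515884399414), (29.990711212158203, 109.8132553100586), 89.3249282836914) 0.48018645600649174
plate ((486.6806640625, 41.146263122558594), (100.36056518554688, 128.4473419189453), 88.67090606689453) 0.42199857715689654
```

View pics/w17.png

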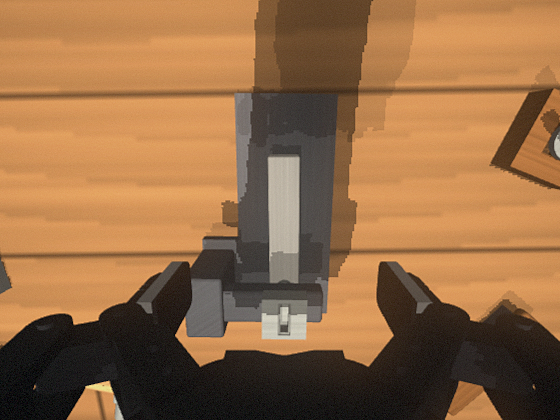

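Emit:
carry_out(moves=[[[0.035, -0.0007, 0, 0, 0, 0, -1], [0.035, 0, 0, 0, 0, 0, -1], [0.035, 0, 0, 0, 0, 0, -1], [0.035, 0, 0, 0, 0, 0, -1], [0.02, 0, 0, 0, 0, 0, -1], [0.009, 0, 0, 0, 0, 0, -1], [0, 0, 0, 0, 0, 0, -0.2], [0, 0, 0, 0, 0, 0, 1], [0, 0, 0, 0, 0, 0, 1], [0, 0, 0, 0, 0, 0, 1]]], newtons=50)

```text
clock: 26.58
tool_pos: [0.5248, 0.039, 0.195]
orientation: [14.8, 89.9, 14.1]
force: [0.5, 0.0, 0.4]
width: 0.0386
```

Emit:
carry_out(moves=[[[0, 0, 0, 0, 0, 0, 1], [0, 0, 0, 0, 0, 0, 1], [0, 0, 0, 0, 0, 0, 1]]])

```text
clock: 26.83
tool_pos: [0.5247, 0.0389, 0.1949]
orientation: [25.4, 89.9, 24.8]
force: [-3.6, 1.0, 14.3]
width: 0.0288
```

```bash
python3 st.py
```

```text
26.8333 F [-3.5516  1.0087 14.3113] M [0.1441 0.7141 0.1206] j [-26.9702  33.6444  24.1472 115.1241 -22.9223  35.6963 101.7679] w 0.02878923358065128 yaw 89.34348136160959 pos [0.5247 0.0389 0.1949] xaxis [ 0.0018  0.0008 -1.    ]
```

Emit:
carry_out(moves=[[[-0.0005, 0, -0.001, 0, 0, 0, 1], [0, 0, -0.002, 0, 0, 0, 1], [0, 0, -0.002, 0, 0, 0, 1], [0, 0, -0.002, 0, 0, 0, 1], [0, 0, -0.002, 0, 0, 0, 1], [0, 0, -0.002, 0, 0, 0, 1], [0, 0, -0.002, 0, 0, 0, 1], [0, 0, -0.002, 0, 0, 0, 1], [0, 0, -0.002, 0, 0, 0, 1], [0, 0, -0.002, 0, 0, 0, 1]]])

```text
clock: 27.67
tool_pos: [0.5061, 0.039, 0.1949]
orientation: [2.8, 89.8, 2.1]
force: [7.4, -1.1, -2.1]
width: 0.0288
```

```bash
python3 st.py
```

```text
27.6667 F [ 7.4101 -1.1172 -2.0639] M [ 0.0031 -1.3967 -0.045 ] j [-27.603   32.2848  24.2075 117.7371 -22.864   34.2634 101.697 ] w 0.028754081991277318 yaw 89.31880673169037 pos [0.5061 0.039  0.1949] xaxis [ 0.0033  0.0001 -1.    ]
```

Emit:
carry_out(moves=[[[0, 0, -0.002, 0, 0, 0, 1], [0, 0, -0.002, 0, 0, 0, 1], [0, 0, -0.002, 0, 0, 0, 1], [0, 0, -0.002, 0, 0, 0, 1], [0, 0, -0.003, 0, 0, 0, 1], [0, 0, -0.004, 0, 0, 0, 1], [0, 0, -0.006, 0, 0, 0, 1], [0, 0, -0.008, 0, 0, 0, 1], [0, 0, -0.008, 0, 0, 0, 1], [0, 0, -0.004, 0, 0, 0, 1]]])

```text
clock: 28.5
tool_pos: [0.4644, 0.0394, 0.1949]
orientation: [9.4, 89.8, 8.7]
force: [5.2, -0.5, 6.2]
width: 0.0292
```

Emit:
carry_out(moves=[[[0, 0, 0, 0, 0, 0, 1], [0, 0, 0, 0, 0, 0, 1]]])

```text
clock: 28.67
tool_pos: [0.4642, 0.0394, 0.1949]
orientation: [38.1, 89.9, 37.4]
force: [-4.7, 0.4, 19.5]
width: 0.0291
```

```bash
python3 st.py; python3 d.py w18>/dev/null
```

```text
28.6667 F [-4.7338  0.4048 19.4713] M [-0.0437  0.6764 -0.0422] j [-28.9982  29.3227  24.2892 123.3844 -22.7521  31.4792 101.4705] w 0.02908895195264868 yaw 89.32121512655266 pos [0.4642 0.0394 0.1949] xaxis [ 0.0008  0.0006 -1.    ]
```

View pics/w18.png

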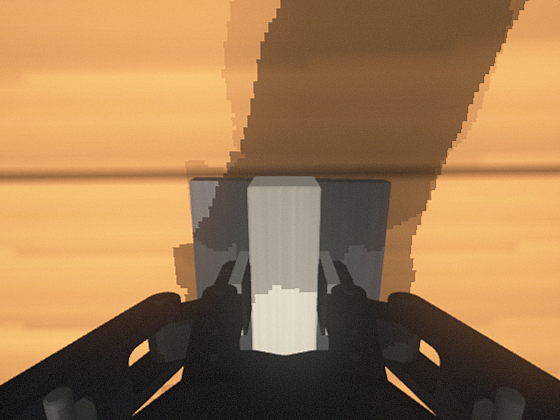

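Emit:
carry_out(moves=[[[-0.001, 0, 0, 0, 0, 0, 1], [0, 0, 0, 0, 0, 0, -0.2], [0, 0, 0, 0, 0, 0, -1], [0, 0, 0, 0, 0, 0, -1], [0, 0, 0, 0, 0, 0, -1], [-0.02, 0, 0, 0, 0, 0, -1], [-0.035, 0, 0, 0, 0, 0, -1], [-0.035, 0, 0, 0, 0, 0, -1], [-0.035, 0, 0, 0, 0, 0, -1], [-0.035, 0, 0.01, 0, 0, 0, -1]]])

```text
clock: 29.55
tool_pos: [0.473, 0.0389, 0.3565]
orientation: [-170.9, 89.9, -171.6]
force: [1.1, 0.8, 0.0]
width: 0.0855
```

Emit:
carry_out(moves=[[[0, 0, 0.03, 0, 0, 0, -1], [0, 0, 0.02, 0, 0, 0, -1], [0, 0, 0, 0, 0, 0, -1], [0, 0, 0, 0, 0, 0, -1]]])

```text
clock: 29.88
tool_pos: [0.5245, 0.0386, 0.3547]
orientation: [-122.1, 89.9, -122.8]
force: [0.6, -0.3, 0.1]
width: 0.0852
```

```bash
python3 st.py; python3 d.py w19 >/dev/null; python3 f.py w19 .1002; python3 g.py w19 2>/dev/null | head -1
python3 - <<'E'
from h import *
im=shot('top','t19.png'); np.savez('t19.npz',**im); Q=cloud(im); z=Q[...,2]
for n,x,y,r,a,b in [('bar',.473,.306,.08,.105,.13),('stand',.473,.306,.07,.026,.034),('block',.5,.04,.12,.036,.047),('tin',.59,.425,.07,.06,.1)]:
    p=Q[(np.hypot(Q[...,0]-x,Q[...,1]-y)<r)&(z>a)&(z<b)]; print(n,len(p),np.median(p[:,2]),cv2.minAreaRect((p[:,:2]*1000).astype(np.float32)))
for l in ['thin_bar_center','hammer','brush','tin']:
    r=arm.recognise(l,'top')
    if r: print(l,towards(im,r[0]['position']).round(3),r[0]['p'])
E
```

```text
29.8833 F [ 0.6168 -0.3022  0.1261] M [0.0343 0.0581 0.0416] j [-35.1065  19.4151  33.3169 110.3055 -12.9847  54.0241  93.7132] w 0.08522182190294686 yaw 89.30404713171436 pos [0.5245 0.0386 0.3547] xaxis [-0.0005 -0.0008 -1.    ]
head 1702 0.09993742519020951 ((612.2576904296875, 38.05067443847656), (38.015682220458984, 39.77627182006836), 88.43170166015625)
beam 1829 0.08158195526169001 0.5925826450846767 0.6277990586014573 0.07295898156503053
plate 11168 0.011602847480522899
block 5681 0.04156289481345676 ((519.4055786132812, 32.20765686035156), (96.85676574707031, 198.7345428466797), 64.87641906738281)
slot 227 ((615.9487915039062, 38.09577941894531), (6.9235148429870605, 22.02846908569336), 88.9841079711914)
block ((494.169921875, 38.7706298828125), (30.061603546142578, 149.70407104492188), 89.40509796142578) 0.41924455542205924
bar 223 0.11413732126374687 ((472.4370422363281, 306.8985900878906), (82.8214111328125, 14.780771255493164), 39.54997253417969)
stand 537 0.02968060654903404 ((473.55560302734375, 305.49932861328125), (75.69380187988281, 74.89147186279297), 68.68404388427734)
block 0 nan ((0.0, 0.0), (0.0, 0.0), 0.0)
tin 253 0.07676875939084016 ((597.0810546875, 417.7286682128906), (68.8570556640625, 67.5616683959961), 6.310739994049072)
thin_bar_center [ 0.559 -0.308  0.016] 0.69
hammer [ 0.736 -0.241  0.03 ] 0.89
brush [0.724 0.266 0.032] 0.91
tin [0.596 0.425 0.042] 0.85
  return _methods._mean(a, axis=axis, dtype=dtype,
  ret = ret.dtype.type(ret / rcount)
```

View pics/w19.png

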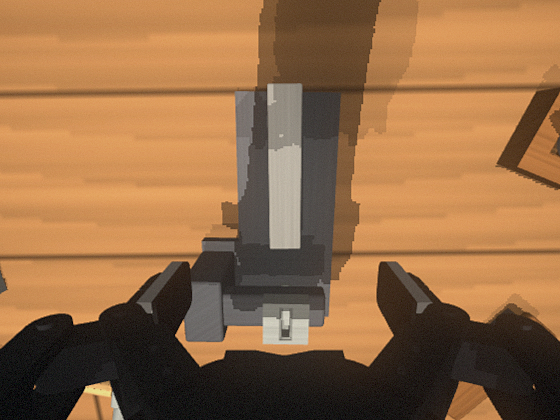

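View pics/t19.png

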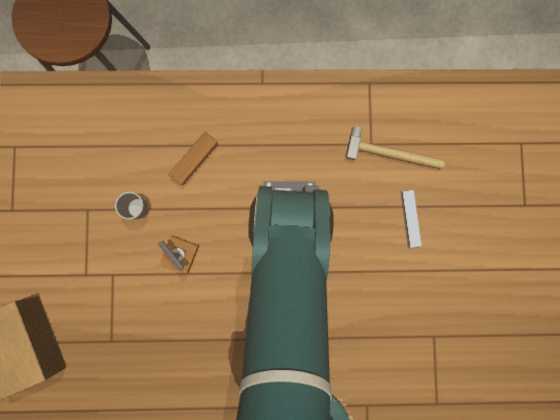

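```bash
python3 -c "
from workcell import arm
print(arm.sign_off()); print(arm.get_obs()['clock'])"
```

```text
the job is handed in; nothing more can be done
None
the job is handed in; nothing more can be done
```

I set the stop and handed the job in at about 30 s of the 72 s allowed; the sign-off gave no verdict.

**What I did:**
- Laid the 30 mm block flat on the plate, with its end about 18 mm past the screw axis.
- Turned the screw clockwise with the driver, about 82° and then 96°, letting go in between; the driver stood in the slot by itself.
- Stood the driver back in its stand and drew the block out slowly. I felt about 7 N of drag on the way.

**Last checks:**

| Check | Measured | Required |
|---|---|---|
| Foot above the plate | about 29.3–29.4 mm | 28.5–30.5 mm |
| Driver in the stand | upright, about 2 mm off centre | within 6 mm |
| Block from the screw axis | flat on the plate, about 118 mm | over 85 mm |
| Thin bar, hammer, brush, tin | within about 4 mm of where they started | within 30 mm |

- **Released:** the gripper was open and clear of everything.
- **Contact force:** I did not measure the force between foot and block directly. I estimate about 6 N, from the screw angle and head height, which agreed to about 0.1 mm.
- **Block's rear end:** it overhangs the front edge of the plate by about 2 mm; the block is still flat.
- **Top camera:** the arm hid the block in the final picture from above, so the block's position comes from the wrist camera alone.

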